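# Make up two kits of cut wooden parts

### The arm

A 7-joint arm with a two-finger parallel gripper is mounted at the origin on the work surface. World frame = base frame: x ahead of the robot, y to its left, z up, the work surface at z = 0. Lengths are in m, angles in rad, forces in N, time in s.
With the tool pointing down it reaches from about 0.4 to 0.85 m from the base axis. Payload 4.5 kg.
Tool frame: the origin (TCP) lies midway between the tips of the shut fingers; the grasp point (between the pads) lies 19 mm behind it; z points along the fingers, x is the direction in which the jaws open and shut, and the axes are right-handed (so a half turn about z gives the same grasp; the last joint's range is limited). The gripper opens to 88 mm and grips with 3 to 60 N. Pads are 18 mm wide; open, the fingers measure 123 mm over their backs; the gripper's body (75 mm by 187 mm) begins 45 mm behind the grasp point.
Start: joints at [1.292, 0.689, -0.195, 1.565, 0.157, 0.902, -0.215], TCP at [0.192, -0.595, 0.207] pointing down, gripper open.
Joint ranges: [-3.01, 3.01], [-0.46, 2.08], [-1.47, 1.51], [0.13, 2.56], [-1, 4.14], [0.04, 2.09], [-2.66, 2.66]. Speed limits (rad/s): [2.57, 2.57, 3.14, 3.14, 3.14, 3.14, 3.14].

### API

Orientations are given as a unit quaternion [x, y, z, w].
In Python, from plant import r gives the robot as it stands. The module is installed in compiled form; this text tells all that it offers.
- The arm moves only by the tool play_rows, never from a script. Its argument "increments" is a list of rows, each a list of 7 numbers: the opening, from 0 (shut) to 1 (fully open), then the shift along the tool's x, y, z in mm, then the turn, a rotation vector about the tool's x, y, z in rad. In form: [[hand, dx, dy, dz, wx, wy, wz], ...]. A call has exactly 8 rows; each row shifts and turns the pose as measured when the row begins, along the tool's axes as they then stand; what a row does not reach is not made up. A row lasts 1/8 s, in which the tool goes at most 62.5 mm and 10.7 degrees, less where a joint would pass 70% of its speed; a pose out of reach is approached as far as the arm can. A call is refused whole if a number of a shift passes 62.5 or a number of a turn 0.188, either way. A call with a gripper value outside its range is refused whole. The fingers move at their own pace and stop on an object; "grip_force" is the grip in N (left out, the last holds). Time passes only in rows, so rows that do not move let the fingers close, or fill a call up. It gives the time, the measured TCP pose, the force and the opening at its end, in the units of the state.
- r.get_state(): the state, without advancing time (a new reading comes with each control period).
- r.snapshot(name): name is "scene" or "top" or "wrist"; returns the picture (384x512x3 uint8, red, green, blue); there is no depth.
- r.get_calibration(name): a dict with "fx", "fy", "cx", "cy" (pixels), "R" (3x3) and "t" (3): a world point X has camera coordinates R X + t. Camera axes: x right, y down, z forward; pixel columns grow to the right and rows downward; lengths in m; the calibration is good to about 2 mm. A picture is of the moment at which its call begins: read the wrist's pose just before it. get_calibration takes no time and is no camera call; for the wrist camera it gives the pose at the moment of the call.
- r.finish_job(): hands the job in, once; it reports no verdict.
The state is a dict: "clock": time; "q": joint angles; "qd": joint speeds; "joint_torque": joint torques, N m; "tool_pos": TCP position; "eef_rot": TCP orientation; "contact_force": force on the tool from outside, world axes, zero at the start; "moment": the same for the moment, N m; "opening": opening from 0.0 (shut) to 1.0 (fully open).
Only numpy, scipy, OpenCV 4.12 (cv2) and the standard library are available. Lean on these libraries where they do the work, as an engineer would, in place of code of your own. Each camera call takes 0.05 s, during which the arm holds its last target.

### The job

Make up the two kits of wooden parts: put the large octagonal block and the short plain round foot in the tray with two cells, and the small octagonal block, the round leg with the dowel and the pointed block in the tray with three cells. Give each part a cell of its own (any cell of its tray), upright and flat on the tray floor, and set the parts down rather than drop them. Leave the cork sanding block, the glue pot and the stack of laths where they are.

Things in the scene. Friction and masses are not known exactly. Their poses are not given: they have to be found in the camera images.
- tray_two: Kit tray with TWO cells in a row, 186 x 96 mm outside, fixed to the bench (does not move): 4 mm brown floor, wooden rim and dividers 6 mm thick whose tops are 12 mm above the bench. Origin: centre of the underside, on the bench; x along the row of cells, y across it, z up (floor top at z = 4 mm). Each cell is a square of 84 x 84 mm inside; cell centres at x = -45 and +45 mm, y = 0.
- tray_three: Kit tray with THREE cells in a row, 276 x 96 mm outside, fixed to the bench (does not move): 4 mm brown floor, wooden rim and dividers 6 mm thick whose tops are 12 mm above the bench. Origin: centre of the underside, on the bench; x along the row of cells, y across it, z up (floor top at z = 4 mm). Each cell is a square of 84 x 84 mm inside; cell centres at x = -90, 0 and +90 mm, y = 0.
- octagon_large: Large regular octagonal block, 64 mm across flats, 44 mm high, about 105 g. Plain pale wood, loose, upright. Origin: centre of the underside; z up, x and y (and the 45 degree directions between) square to flats.
- octagon_small: Small regular octagonal block, 48 mm across flats, 44 mm high, about 60 g. Plain pale wood, loose, upright. Origin: centre of the underside; z up, x and y (and the 45 degree directions between) square to flats.
- pointed_block: Block with both ends cut to a 90 degree point (a long hexagon seen from above), 64 mm tip to tip along its x, 36 mm wide along its y between two parallel flats each 28 mm long, 44 mm high, about 60 g. Plain pale wood, loose, upright. Origin: centre of the underside; z up.
- foot: Short plain round foot: cylinder 34 mm in diameter, 44 mm high, flat top, about 30 g. Plain pale wood, loose, upright. Origin: centre of the underside; z up along its axis.
- leg: Round leg with a dowel: cylinder 34 mm in diameter and 52 mm high, with a thinner dowel 16 mm in diameter and 18 mm long standing on its top (70 mm in all), about 36 g. Plain pale wood, loose, upright. Origin: centre of the underside; z up along its axis, dowel up.
- sanding_block: Bystander among the stock, not part of any kit: brown cork sanding block 66 (x) x 40 (y) x 28 mm high, loose. Origin: centre of the underside.
- glue_pot: Bystander beyond the stock: white glue pot with an orange screw cap, 56 mm in diameter, 80 mm high, loose. Origin: centre of the underside.
- lath_stack: Bystander beyond the stock: small stack of brown laths (one piece), 60 (x) x 120 (y) x 40 mm high, loose. Origin: centre of the underside.
Not all that is in view belongs to the job. Leave any blue, pink or purple look-alike of the foot alone.

How it is judged:
By the outcome, as a careful person would: the job done as asked, in the order asked, and still so for the second after the job is handed in, with the robot touching nothing.
It also fails if it takes over 125 s, if anything falls off the work surface, if the arm or the gripper's body presses on something with over 40 N, if the wrist force passes 120 N, or if a joint passes its speed limit or range.

## Working session

There is one attempt and no reset: what is moved stays moved. The work goes in short steps, Python scripts to look and compute and a tool call to move; the robot and the scene stay as the last step left them, time stands still between calls to the robot, and variables do not carry over. Pictures are saved under pics/ and viewed, and the job is handed in when it is done.

Besides the shell and the picture viewer there is one more tool, called after "Request:" as name(argument=value, ...) on one line, values as JSON. play_rows: Moves the arm, as the interface text tells. Its arguments: {"type":"object","properties":{"increments":{"type":"array"},"grip_force":{"type":"number"}},"required":["increments"]}

```bash
mkdir -p pics; python3 - <<'E'
from plant import r
import cv2
print(r.get_state())
for n in ("scene","top"):
    im=r.snapshot(n); cv2.imwrite(f"pics/{n}0.png",cv2.resize(im[:,:,::-1],(800,600),interpolation=cv2.INTER_CUBIC)); cv2.imwrite(f"pics/{n}_raw.png",im[:,:,::-1])
    print(n,r.get_calibration(n))
E
```

```text
{'clock': 0.0, 'q': array([ 1.29181595,  0.68994239, -0.19452361,  1.56631489,  0.15732103,
        0.90251943, -0.21513593]), 'qd': array([ 0.00018772, -0.00097823, -0.0006512 , -0.00063791, -0.00176348,
       -0.00259071, -0.00208459]), 'joint_torque': array([-1.16276642e-04, -5.27552891e+01, -1.26687393e+00, -1.53426915e+01,
       -5.26570890e-02,  6.53440860e-03,  1.85409103e-04]), 'tool_pos': array([ 0.19205508, -0.59404957,  0.20634406]), 'eef_rot': array([ 8.08630462e-01, -5.88316220e-01, -7.64215613e-04, -4.65496091e-04]), 'contact_force': array([-0.14760383,  0.31369535, -0.96966848]), 'moment': array([ 0.05881099, -0.03623649, -0.0135657 ]), 'opening': 0.9958384861195799}
scene {'fx': 481.0729467309955, 'fy': 481.0729467309955, 'cx': 253.13342394172489, 'cy': 194.98335359848608, 'R': array([[-0.74986462,  0.66139759,  0.01600869],
       [ 0.35464832,  0.42227677, -0.83421035],
       [-0.55850481, -0.61986737, -0.55121395]]), 't': array([ 0.48137271, -0.20690891,  1.53435711])}
top {'fx': 428.73601554632853, 'fy': 428.73601554632853, 'cx': 255.17270774163032, 'cy': 193.18048938112648, 'R': array([[ 0.00500269, -0.99997436, -0.00512334],
       [-0.98549752, -0.00406112, -0.16964123],
       [ 0.16961607,  0.0058977 , -0.98549257]]), 't': array([-0.01366917,  0.62404568,  0.89449804])}
```

View pics/scene0.png

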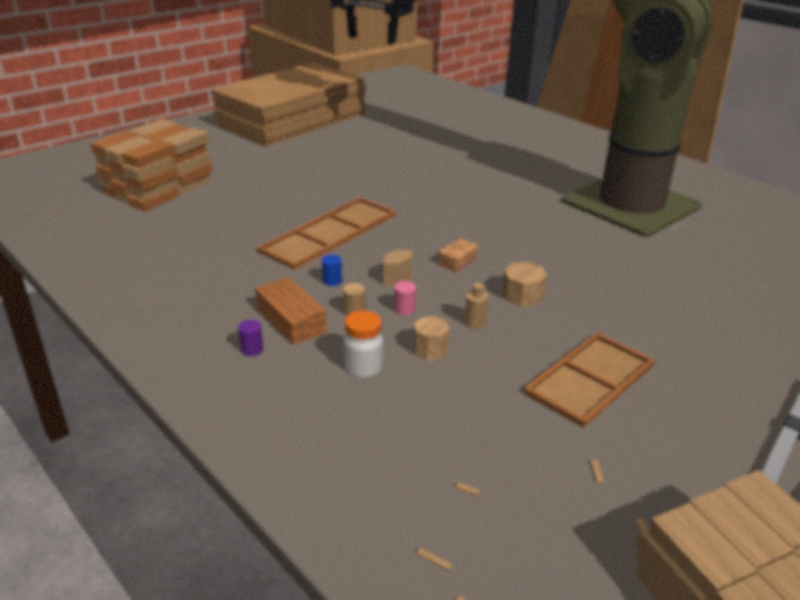

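View pics/top0.png

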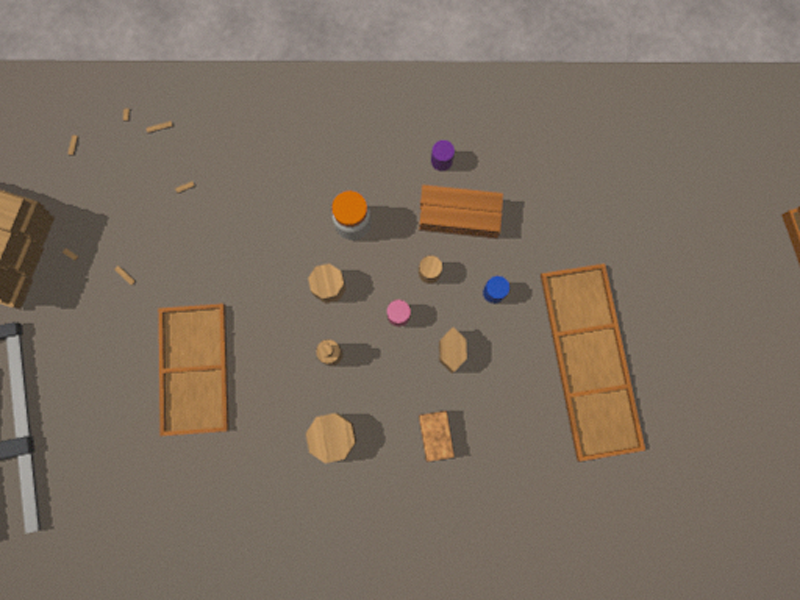

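```bash
python3 - <<'E'
import cv2
im=cv2.imread("pics/top_raw.png")
# crop A: stock area x 185..355,y 150..300 ; B: tray two ; C: tray three
for n,(x0,y0,w,h) in dict(A=(190,150,140,75),A2=(190,205,140,100),B=(92,185,66,100),C=(335,160,90,140)).items():
    s=min(800//w,600//h); c=cv2.resize(im[y0:y0+h,x0:x0+w],None,fx=s,fy=s,interpolation=cv2.INTER_CUBIC)
    for i in range(0,w,10):
        cv2.line(c,(i*s,0),(i*s,6),(0,255,255),1); cv2.putText(c,str(x0+i),(i*s,16),0,.35,(0,255,255),1)
    for i in range(0,h,10):
        cv2.line(c,(0,i*s),(6,i*s),(0,255,255),1); cv2.putText(c,str(y0+i),(8,i*s+4),0,.35,(0,255,255),1)
    cv2.imwrite(f"pics/crop{n}.png",c); print(n,s)
E
```

```text
A 5
A2 5
B 6
C 4
```

View pics/cropA.png

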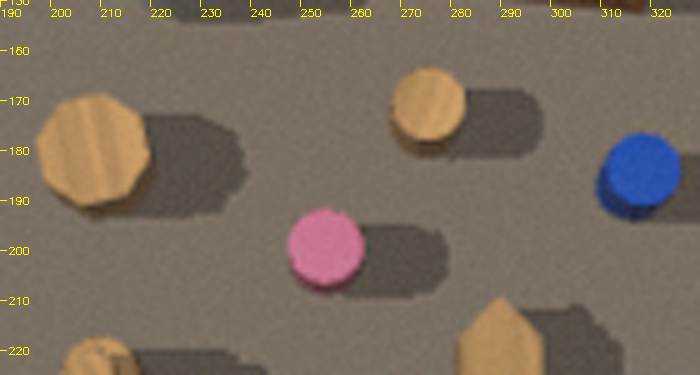

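View pics/cropA2.png

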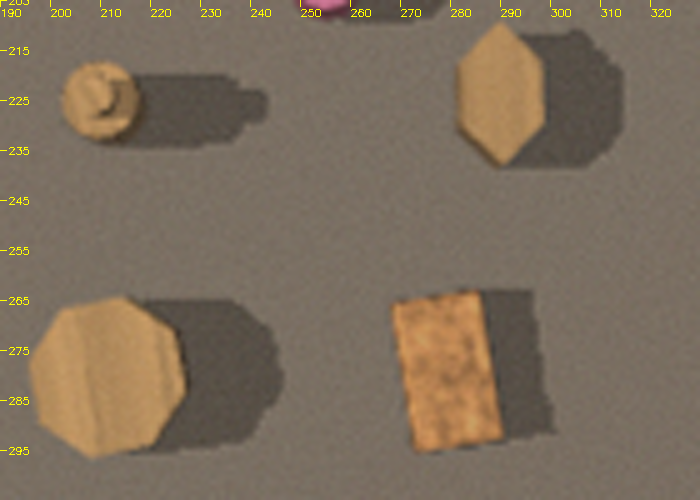

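View pics/cropB.png

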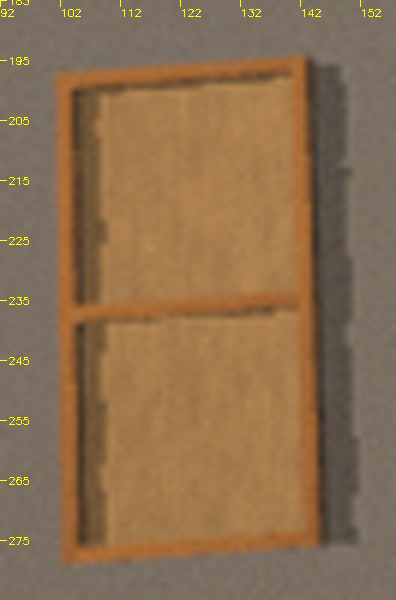

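View pics/cropC.png

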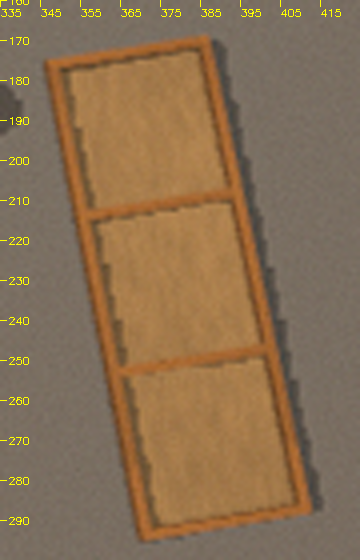

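```bash
cat > h.py <<'E'
import numpy as np, cv2
from scipy.spatial.transform import Rotation as Ro
from scipy.optimize import least_squares
from plant import r
def ray(cal,p,z):
    p=np.asarray(p,float).reshape(-1,2); R=np.array(cal['R']);t=np.array(cal['t'])
    d=np.c_[(p[:,0]-cal['cx'])/cal['fx'],(p[:,1]-cal['cy'])/cal['fy'],np.ones(len(p))]@R
    C=-R.T@t
    return (C+d*((z-C[2])/d[:,2])[:,None])[:,:2]
def fit(model,w):
    """model Nx2, w Nx2 in corresponding order -> x,y,yaw, rms"""
    c=w.mean(0); f=lambda v:((model@np.array([[np.cos(v[2]),np.sin(v[2])],[-np.sin(v[2]),np.cos(v[2])]])+v[:2])-w).ravel()
    best=min((least_squares(f,[*c,a]) for a in np.arange(0,6.28,.5)),key=lambda s:s.cost)
    return best.x,np.sqrt(np.mean(best.fun**2))
def octm(f):
    a=np.radians(22.5+45*np.arange(8)); return f/2/np.cos(np.pi/8)*np.c_[np.cos(a),np.sin(a)]
hexm=np.array([[.032,0],[.014,.018],[-.014,.018],[-.032,0],[-.014,-.018],[.014,-.018]])
def rect(a,b): return np.array([[a,b],[-a,b],[-a,-b],[a,-b]])
def go(x,y,z,yaw=None):
    """remaining shift in tool axes (mm) and turn (rad) to a straight-down pose with tool x at world angle yaw"""
    s=r.get_state(); R=Ro.from_quat(s['eef_rot']); M=R.as_matrix()
    yn=np.arctan2(M[1,0],M[0,0])
    if yaw is None: yaw=yn
    yaw=yn+(yaw-yn+np.pi/2)%np.pi-np.pi/2
    T=Ro.from_matrix(np.c_[[np.cos(yaw),np.sin(yaw),0],[np.sin(yaw),-np.cos(yaw),0],[0,0,-1]])
    print('clk %.2f'%s['clock'],'pos',s['tool_pos'].round(4),'yaw %.3f->%.3f'%(yn,yaw),'open %.3f'%s['opening'],'F',s['contact_force'].round(1),
     '| shift tool mm',(M.T@(np.array([x,y,z])-s['tool_pos'])*1000).round(1),'turn',(R.inv()*T).as_rotvec().round(3),'q7 %.2f'%s['q'][6])
E
python3 - <<'E'
from h import *
cal=r.get_calibration('top')
def px(pts,x0,y0,s): p=np.array(pts,float); return (p+.5)/s-.5+[x0,y0]
o=px([(100,93),(137,107),(150,152),(133,188),(92,207),(52,192),(37,150),(58,107)],190,150,5)
print('small',fit(octm(.048)[::-1],ray(cal,o,.044)),fit(octm(.048),ray(cal,o,.044)))
o=px([(122,296),(168,320),(186,378),(153,440),(95,458),(45,430),(29,370),(65,310)],190,205,5)
print('large',fit(octm(.064)[::-1],ray(cal,o,.044)))
o=px([(501,22),(459,65),(458,130),(502,167),(544,132),(544,65)],190,205,5)
print('pt',fit(hexm,ray(cal,o,.044)))
print('foot',ray(cal,px([(429,104)],190,150,5),.044))
print('leg',ray(cal,px([(101,99)],190,205,5),.052))
print('pink,blue',ray(cal,px([(325,247),(643,170)],190,150,5),.044))
print('cork',ray(cal,px([(391,303),(479,290),(503,438),(415,453)],190,205,5),.028))
o=px([(57,73),(305,58),(321,542),(66,562)],92,185,6)
w=ray(cal,o,.012);print('t2',w.round(3),fit(rect(.093,.048),w[[0,3,2,1]]),fit(rect(.093,.048)[::-1],w[[0,3,2,1]]),fit(rect(.093,.048),w))
o=px([(44,62),(208,38),(314,510),(143,542)],335,160,4)
w=ray(cal,o,.012);print('t3',w.round(3),[fit(rect(.138,.048)[::k],np.roll(w,j,0)) for k in(1,-1) for j in (0,1)])
print('pot',ray(cal,[(224,133)],.08)); print('lath',ray(cal,np.array([(421,186),(503,193),(500,229),(420,226)])*.64,.04))
M=Ro.from_quat(r.get_state()['eef_rot']).as_matrix();print(M.round(3))
c=r.get_calibration('wrist');R=np.array(c['R']);print(M.T@R.T, M.T@(-R.T@c['t']-r.get_state()['tool_pos']),c['fx'])
E
```

```text
small (array([0.65651094, 0.09405955, 0.3757774 ]), np.float64(0.0008586754448343583)) (array([0.65651094, 0.09405955, 5.04306615]), np.float64(0.025562832583461363))
large (array([0.43600648, 0.0832658 , 0.29085216]), np.float64(0.0014249300346809589))
pt (array([ 0.55723804, -0.08758899, -0.00635782]), np.float64(0.000833744523008529))
foot [[ 0.67795804 -0.05606971]]
leg [[0.5546184  0.08809238]]
pink,blue [[ 0.61254112 -0.00955482]
 [ 0.64805199 -0.1518071 ]]
cork [[ 0.46733309 -0.03933587]
 [ 0.4731886  -0.0781931 ]
 [ 0.40945485 -0.08822319]
 [ 0.40286693 -0.04980212]]
t2 [[0.621 0.345]
 [0.628 0.25 ]
 [0.445 0.235]
 [0.437 0.33 ]] (array([0.53259239, 0.28992795, 6.36436162]), np.float64(0.0007214619019013291)) (array([0.53259239, 0.28992795, 0.08656641]), np.float64(0.067639085632678)) (array([0.53259239, 0.28992795, 0.13287573]), np.float64(0.10403555400771189))
t3 [[ 0.675 -0.22 ]
 [ 0.689 -0.316]
 [ 0.421 -0.362]
 [ 0.403 -0.267]] [(array([ 0.54701661, -0.29145907,  1.62274978]), np.float64(0.14525701619777634)), (array([ 0.54701661, -0.29145907,  3.31163792]), np.float64(0.06823843147311816)), (array([ 0.54701661, -0.29145907,  1.7397697 ]), np.float64(0.08920543136398049)), (array([ 0.54701661, -0.29145907,  3.31123138]), np.float64(0.001023386961243796))]
pot [[0.7536507  0.05831739]]
lath [[ 0.8003393  -0.04283531]
 [ 0.78992565 -0.16375727]
 [ 0.73499728 -0.15820316]
 [ 0.73912316 -0.04133308]]
[[ 0.308 -0.951 -0.001]
 [-0.951 -0.308  0.002]
 [-0.002  0.    -1.   ]]
[[ 9.99999466e-01  6.79282903e-04  7.78882285e-04]
 [-8.90865265e-04  9.48600455e-01  3.16474932e-01]
 [-5.23872080e-04 -3.16475457e-01  9.48600554e-01]] [ 0.00126743 -0.08195036 -0.17802798] 339.7983553651333
```

Request:
play_rows(increments=[[1,-23,-48,0,0,0,0],[1,-23,-48,0,0,0,0],[1,-23,-48,0,0,0,0],[1,-23,-48,0,0,0,0],[1,-23,-48,0,0,0,0],[1,-23,-48,0,0,0,0],[1,-23,-48,0,0,0,0],[1,-23,-48,0,0,0,0]], grip_force=20)

```text
clock: 1.1
tool_pos: [0.5049, -0.2973, 0.2023]
eef_rot: [0.805, -0.593, -0.003, 0.001]
contact_force: [0.3, 0.2, -0.9]
opening: 0.997
```

```bash
python3 -c "
from h import *
go(.436,.083,.12,-1.280)"
```

```text
clk 1.10 pos [ 0.5049 -0.2973  0.2023] yaw -1.270->-1.280 open 0.997 F [ 0.3  0.2 -0.9] | shift tool mm [-383.3  -47.3   83.7] turn [0.006 0.004 0.01 ] q7 -0.93
```

Request:
play_rows(increments=[[1,-48,-6,10,0,0,0],[1,-48,-6,10,0,0,0],[1,-48,-6,10,0,0,0],[1,-48,-6,10,0,0,0],[1,-48,-6,10,0,0,0],[1,-48,-6,10,0,0,0],[1,-48,-6,10,0,0,0],[1,-47,-5,10,0,0,0]])

```text
clock: 2.1
tool_pos: [0.4376, 0.0958, 0.1204]
eef_rot: [0.806, -0.592, -0.002, -0.001]
contact_force: [0.5, 0.5, -0.3]
opening: 0.997
```

```bash
cat > w.py <<'E'
import sys
from h import *
c=r.get_calibration('wrist'); im=r.snapshot('wrist')
cv2.imwrite('pics/%s.png'%sys.argv[1],cv2.resize(im[:,:,::-1],(800,600),interpolation=cv2.INTER_CUBIC))
np.save('pics/%s.npy'%sys.argv[1],c,allow_pickle=True)
E
python3 w.py w1; python3 -c "
from h import *
go(.436,.083,.016,-1.280)"
```

```text
clk 2.15 pos [0.4354 0.1041 0.1194] yaw -1.256->-1.280 open 1.002 F [-1.7  4.6 -0.7] | shift tool mm [ 21.2   5.8 103.2] turn [0.001 0.01  0.024] q7 -1.64
```

View pics/w1.png

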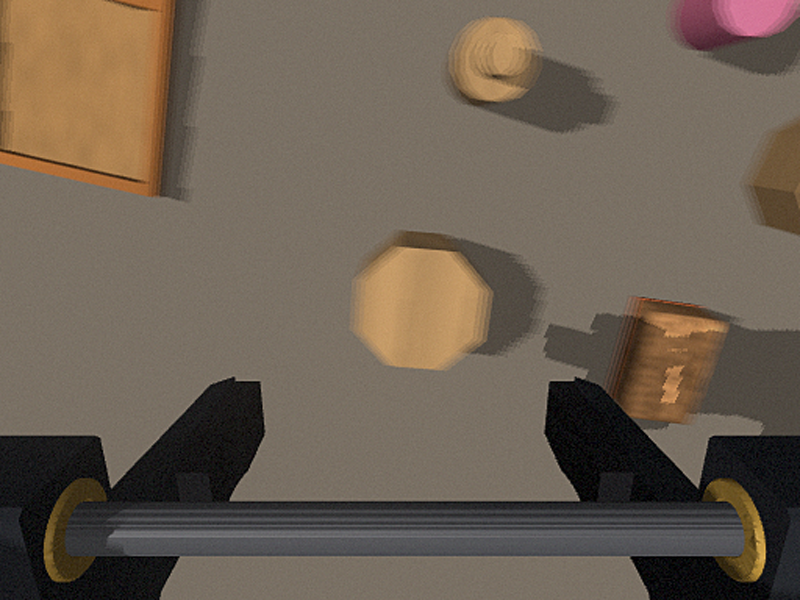

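Request:
play_rows(increments=[[1,11,3,0,0,0,0.012],[1,10,3,0,0,0,0.012],[1,0,0,0,0,0,0],[1,0,0,0,0,0,0],[1,0,0,0,0,0,0],[1,0,0,0,0,0,0],[1,0,0,0,0,0,0],[1,0,0,0,0,0,0]])

```text
clock: 3.15
tool_pos: [0.4364, 0.0784, 0.1192]
eef_rot: [0.801, -0.599, -0.004, -0.002]
contact_force: [0.4, -0.6, 0.1]
opening: 1.001
```

```bash

python3 w.py w2; python3 -c "
from h import *
go(.436,.083,.016,-1.280)"
```

```text
clk 3.20 pos [0.4364 0.0785 0.1192] yaw -1.285->-1.280 open 1.004 F [-0.8 -0.2 -0.1] | shift tool mm [ -3.6  -1.1 103.3] turn [ 0.002  0.009 -0.005] q7 -1.62
```

View pics/w2.png

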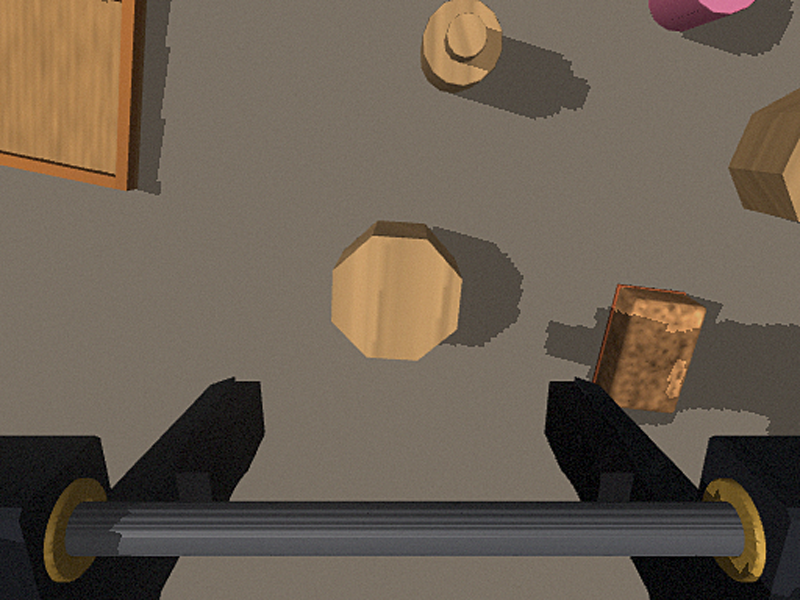

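```bash
python3 -c "
from h import *
c=np.load('pics/w2.npy',allow_pickle=True).item()
u=lambda p:(np.array(p,float)+.5)/1.5625-.5
w=ray(c,u([(373,237),(428,238),(462,270),(459,331),(419,361),(369,357),(333,323),(333,266)]),.044)
print(fit(octm(.064)[::-1],w)); print('leg dowel top',ray(c,u([(466,35)]),.07))
print('t2 corner',ray(c,u([(131,188)]),.012))
"
```

```text
(array([0.43557967, 0.0811512 , 1.02295068]), np.float64(0.0013035876754473722))
leg dowel top [[0.55428697 0.08730401]]
t2 corner [[0.44476025 0.2312539 ]]
```

Request:
play_rows(increments=[[1,-3,-1,15,0,0,-0.02],[1,0,0,25,0,0,0],[1,0,0,25,0,0,0],[1,0,0,18,0,0,0],[1,0,0,10,0,0,0],[1,0,0,5,0,0,0],[1,0,0,0,0,0,0],[1,0,0,0,0,0,0]])

```text
clock: 4.2
tool_pos: [0.4386, 0.0839, 0.0195]
eef_rot: [0.807, -0.59, -0.002, -0.004]
contact_force: [-0.5, 0.6, -0.5]
opening: 1.001
```

```bash
python3 -c "
from h import *
go(.4358,.082,.016,-1.300)"
```

```text
clk 4.20 pos [0.4386 0.0839 0.0195] yaw -1.263->-1.300 open 1.001 F [-0.5  0.6 -0.5] | shift tool mm [1.  3.3 3.5] turn [-0.004  0.009  0.037] q7 -1.63
```

Request:
play_rows(increments=[[1,1,3,3.5,0,0,0.035],[1,0,0,0,0,0,0],[0.6,0,0,0,0,0,0],[0.6,0,0,0,0,0,0],[0.6,0,0,0,0,0,0],[0.6,0,0,0,0,0,0],[0.6,0,0,0,0,0,0],[0.6,0,0,0,0,0,0]], grip_force=20)

```text
clock: 5.2
tool_pos: [0.4365, 0.082, 0.0168]
eef_rot: [0.796, -0.605, -0.002, -0.005]
contact_force: [-0.7, -0.5, -0.4]
opening: 0.599
```

```bash
python3 -c "
from h import *
go(.4358,.082,.016,-1.300)"
```

```text
clk 5.20 pos [0.4365 0.082  0.0168] yaw -1.301->-1.300 open 0.599 F [-0.7 -0.5 -0.4] | shift tool mm [-0.2  0.7  0.8] turn [-0.005  0.009 -0.001] q7 -1.66
```

```bash
python3 w.py w3
```

```text
(no output)
```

View pics/w3.png

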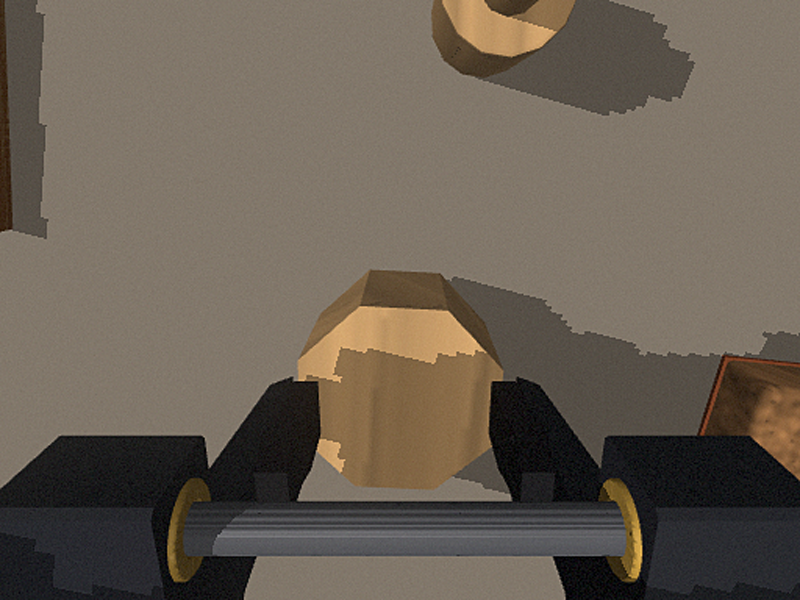

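Request:
play_rows(increments=[[0,0,0,0,0,0,0],[0,0,0,0,0,0,0],[0,0,0,0,0,0,0],[0,0,0,0,0,0,0],[0,0,0,-8,0,0,0],[0,0,0,-15,0,0,0],[0,0,0,-30,0,0,0],[0,0,0,-30,0,0,0]], grip_force=25)

```text
clock: 6.25
tool_pos: [0.4348, 0.0808, 0.1016]
eef_rot: [0.796, -0.605, -0.003, -0.003]
contact_force: [-0.2, 0.2, -0.2]
opening: 0.003
```

```bash
python3 w.py w4;python3 -c "
from h import *
go(.4877,.2863,.12,-1.300)"
```

```text
clk 6.30 pos [0.4364 0.081  0.1045] yaw -1.301->-1.300 open 0.007 F [ 0.7 -0.4  2.4] | shift tool mm [-184.3 -104.3  -13.3] turn [-0.006  0.008 -0.001] q7 -1.66
```

View pics/w4.png

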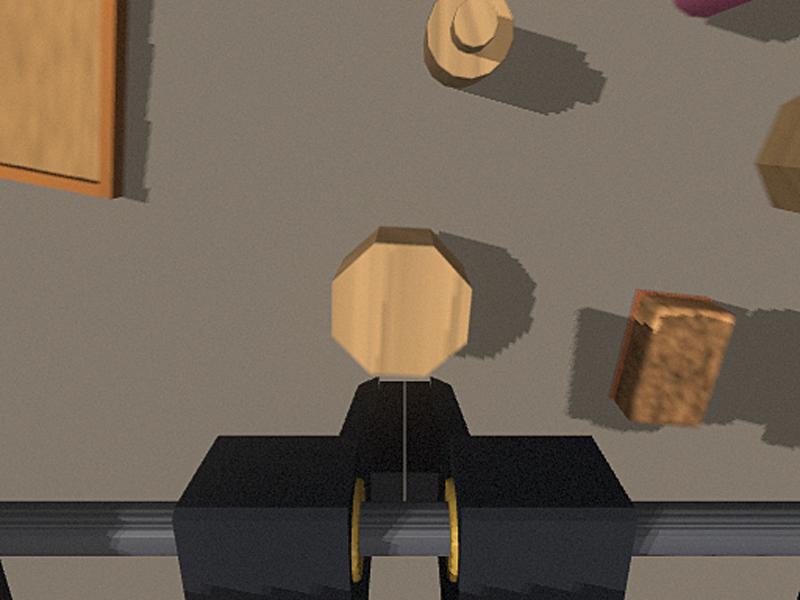

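```bash
python3 - <<'E'
from h import *
im=r.snapshot('scene')[:,:,::-1].copy(); c=r.get_calibration('scene')
tp=r.get_state()['tool_pos']; print(tp)
def pj(c,X): v=np.array(c['R'])@X+c['t']; return np.array([v[0]/v[2]*c['fx']+c['cx'],v[1]/v[2]*c['fy']+c['cy']])
p=pj(c,tp); print(p, pj(c,tp+[0,0,.033]))
x0,y0=int(p[0])-60,int(p[1])-60
k=cv2.resize(im[max(0,y0):y0+100,x0:x0+133],None,fx=6,fy=6,interpolation=cv2.INTER_CUBIC)
q=(p-[x0,max(0,y0)]+.5)*6; cv2.circle(k,tuple(int(a) for a in q),4,(0,0,255),1)
cv2.imwrite('pics/s1.png',k)
c=r.get_calibration('wrist'); print('wrist proj of tcp in 800 px',(pj(c,tp)+.5)*1.5625-.5)
E
```

```text
[0.43660148 0.08114527 0.10303574]
[338.21597083 152.80512892] [339.76227732 140.78118029]
wrist proj of tcp in 800 px [400.38732074 362.72082437]
```

View pics/s1.png

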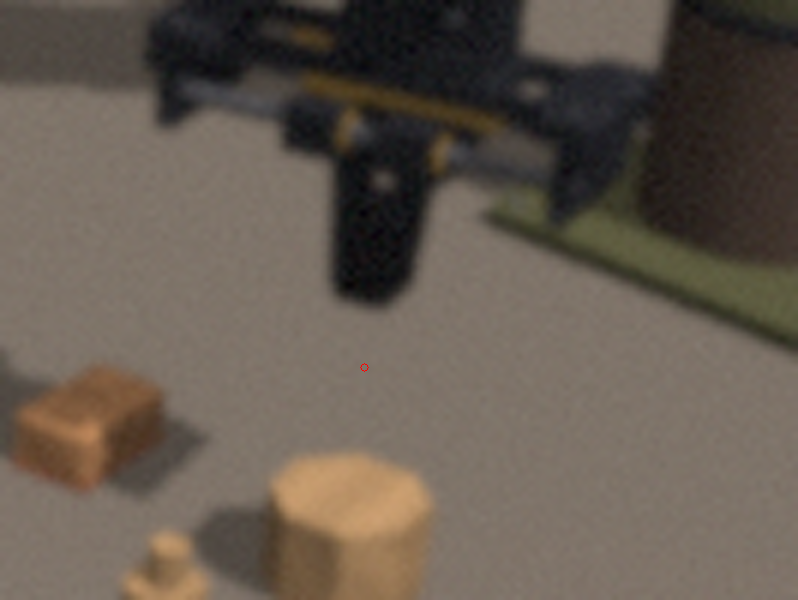

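```bash
python3 - <<'E'
from h import *
im=r.snapshot('top')[:,:,::-1].copy(); c=r.get_calibration('top')
tp=r.get_state()['tool_pos']; print(tp)
def pj(c,X): v=np.array(c['R'])@X+c['t']; return np.array([v[0]/v[2]*c['fx']+c['cx'],v[1]/v[2]*c['fy']+c['cy']])
p=pj(c,tp+[0,0,.03]); print(p)
x0,y0=int(p[0])-50,int(p[1])-40
k=cv2.resize(im[y0:y0+85,x0:x0+113],None,fx=7,fy=7,interpolation=cv2.INTER_CUBIC)
for P,col in((p,(0,0,255)),(pj(c,tp),(0,255,0))):
  q=(P-[x0,y0]+.5)*7; cv2.circle(k,tuple(int(a) for a in q),4,col,1)
cv2.imwrite('pics/t1.png',k)
M=Ro.from_quat(r.get_state()['eef_rot']).as_matrix(); print(M.round(3))
E
```

```text
[0.43603781 0.0811218  0.10177539]
[207.50857348 280.88629566]
[[ 0.267 -0.964  0.002]
 [-0.964 -0.267  0.01 ]
 [-0.009 -0.005 -1.   ]]
```

View pics/t1.png

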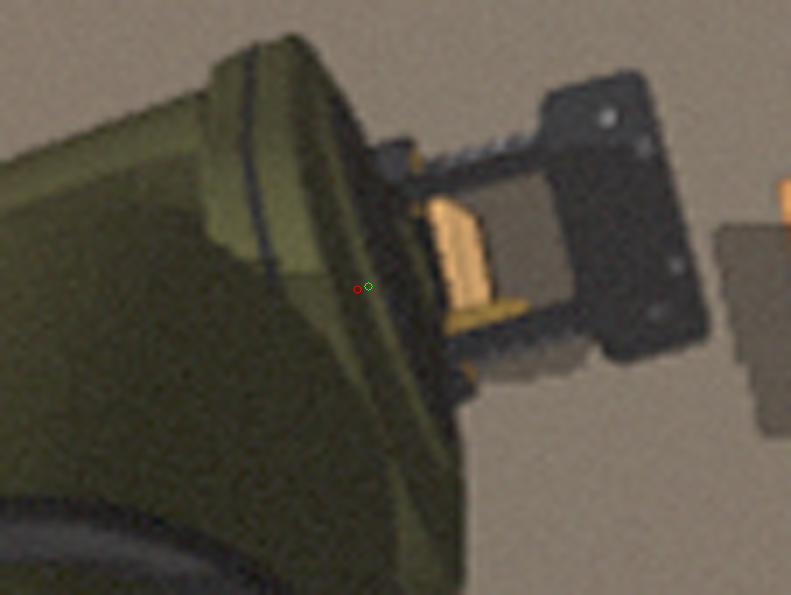

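Request:
play_rows(increments=[[1,0,0,0,0,0,0],[1,0,0,0,0,0,0],[1,0,0,0,0,0,0],[1,0,0,15,0,0,0],[1,0,0,18,0,0,0],[1,0,0,18,0,0,0],[1,0,0,10,0,0,0],[1,0,0,0,0,0,0]])

```text
clock: 7.4
tool_pos: [0.434, 0.0813, 0.0356]
eef_rot: [0.796, -0.605, -0.004, -0.002]
contact_force: [-0.3, -1.1, -0.0]
opening: 0.888
```

```bash
python3 w.py w5; python3 -c "
from h import *
go(.4358,.082,-.015,-1.300)"
```

```text
clk 7.45 pos [0.4342 0.0814 0.036 ] yaw -1.300->-1.300 open 0.937 F [-0.2  0.8  0.3] | shift tool mm [ 0.3 -1.8 51. ] turn [ 0.001  0.009 -0.   ] q7 -1.67
```

View pics/w5.png

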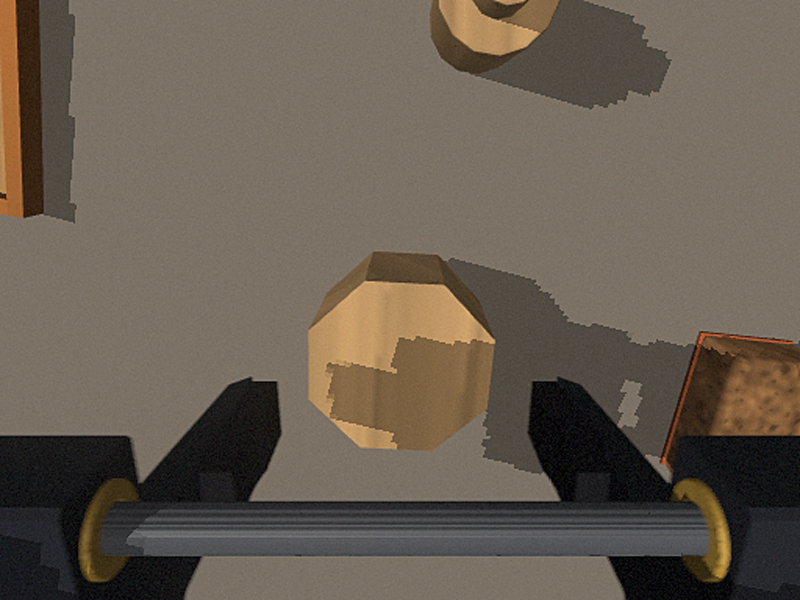

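Request:
play_rows(increments=[[1,0,-1,12,0,0,0],[1,0,-1,15,0,0,0],[1,0,0,12,0,0,0],[1,0,0,8,0,0,0],[1,0,0,2,0,0,0],[1,0,0,0,0,0,0],[1,0,0,0,0,0,0],[1,0,0,0,0,0,0]])

```text
clock: 8.45
tool_pos: [0.4423, 0.0842, -0.0124]
eef_rot: [0.796, -0.605, -0.008, 0.001]
contact_force: [0.3, 0.0, -0.2]
opening: 1.0
```

```bash
python3 w.py w6; python3 -c "
from h import *
go(.4358,.082,-.015,-1.300)"
```

```text
clk 8.50 pos [ 0.4423  0.0842 -0.0123] yaw -1.301->-1.300 open 1.004 F [0.5 0.6 0. ] | shift tool mm [0.4 6.8 2.7] turn [ 0.012  0.012 -0.   ] q7 -2.30
```

View pics/w6.png

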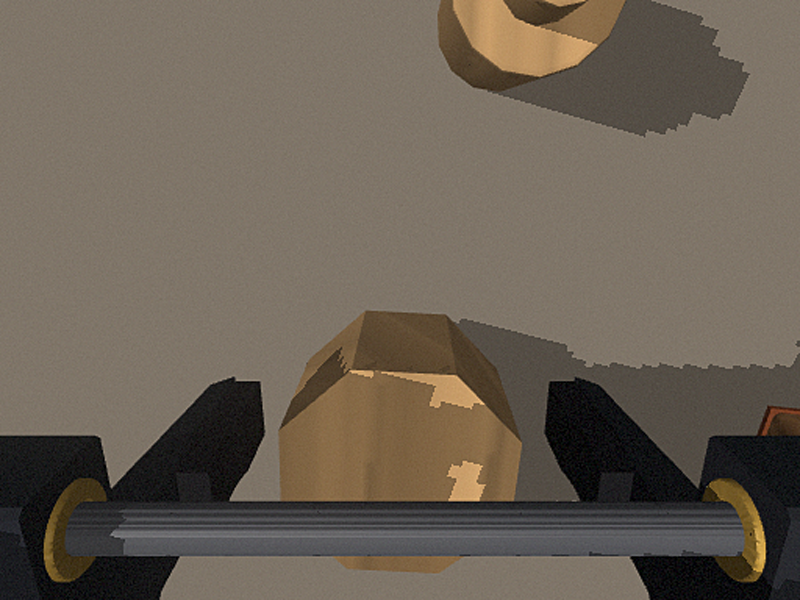

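Request:
play_rows(increments=[[1,0,6,2,-0.01,0,0],[1,0,0,0,0,0,0],[1,0,0,0,0,0,0],[0,0,0,0,0,0,0],[0,0,0,0,0,0,0],[0,0,0,0,0,0,0],[0,0,0,0,0,0,0],[0,0,0,0,0,0,0]])

```text
clock: 9.5
tool_pos: [0.4372, 0.083, -0.0138]
eef_rot: [0.796, -0.605, -0.011, 0.005]
contact_force: [-0.0, -0.6, -0.6]
opening: 0.728
```

```bash
 python3 -c "
from h import *
go(.4358,.082,-.015,-1.300); print(r.get_state()['q'].round(2))"
```

```text
clk 9.50 pos [ 0.4372  0.083  -0.0138] yaw -1.301->-1.300 open 0.728 F [-0.  -0.6 -0.6] | shift tool mm [0.6 1.6 1.3] turn [ 0.021  0.012 -0.   ] q7 -2.35
[-0.25  0.92 -0.05  2.21  0.77  0.04 -2.35]
```

Request:
play_rows(increments=[[0,0,0,0,0,0,0],[0,0,0,0,0,0,0],[0,0,0,-8,0,0,0],[0,0,0,-15,0,0,0],[0,0,0,-25,0,0,0],[0,0,0,-20,0,0,0],[0,0,0,-15,0,0,0],[0,0,0,0,0,0,0]])

```text
clock: 10.5
tool_pos: [0.4388, 0.0813, 0.0736]
eef_rot: [0.796, -0.605, -0.01, 0.006]
contact_force: [0.9, -0.3, -1.7]
opening: 0.731
```

```bash
python3 w.py w7; python3 -c "
from h import *
go(.4877,.2863,.06,-.704); print(r.get_state()['q'].round(2))"
```

```text
clk 10.55 pos [0.4384 0.0811 0.0731] yaw -1.301->-0.704 open 0.730 F [ 0.2 -1.5 -0.5] | shift tool mm [-184.4 -102.6   12.5] turn [ 0.019  0.016 -0.597] q7 -2.27
[-0.07  0.74 -0.33  2.18  0.67  0.34 -2.27]
```

View pics/w7.png

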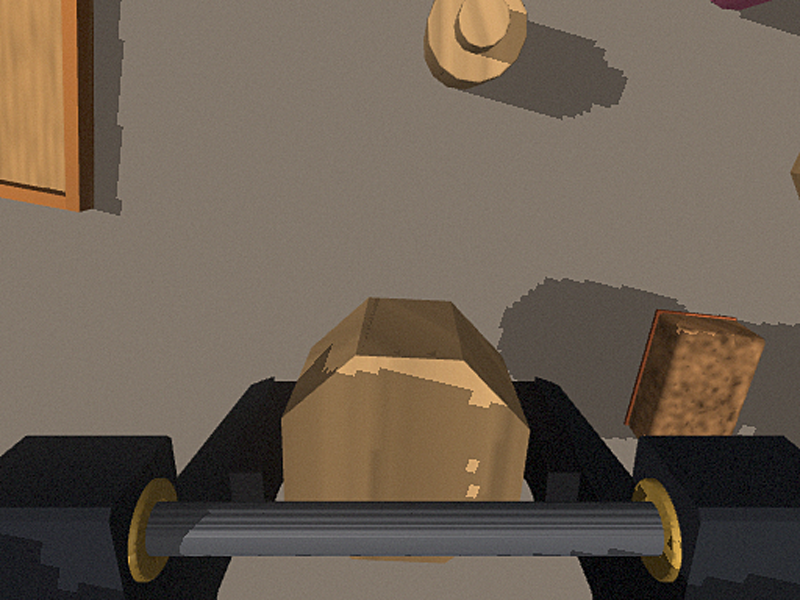

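Request:
play_rows(increments=[[0,-25,-14,0,0,0,0],[0,-38,-21,0,0,0,0],[0,-38,-21,0,0,0,0],[0,-38,-21,0,0,0,0],[0,-25,-14,0,0,0,-0.1],[0,0,0,0,0.01,0.01,-0.18],[0,0,0,0,0.01,0,-0.18],[0,0,0,0,0,0,-0.1]])

```text
clock: 11.55
tool_pos: [0.4791, 0.2657, 0.0644]
eef_rot: [0.935, -0.354, -0.005, 0.005]
contact_force: [-0.2, 0.6, -1.1]
opening: 0.729
```

```bash
 python3 -c "
from h import *
go(.4877,.2863,.06,-.704); print(r.get_state()['q'].round(2))"
```

```text
clk 11.55 pos [0.4791 0.2657 0.0644] yaw -0.724->-0.704 open 0.729 F [-0.2  0.6 -1.1] | shift tool mm [ -7.2 -21.1   4.2] turn [ 0.012  0.006 -0.02 ] q7 -2.00
[-0.28  0.86 -0.53  1.89  0.72  0.61 -2.  ]
```

Request:
play_rows(increments=[[0,-3,-10,0,0.01,0,-0.02],[0,-4,-11,0,0,0,0],[0,0,0,0,0,0,0],[0,0,0,0,0,0,0],[0,0,0,0,0,0,0],[0,0,0,0,0,0,0],[0,0,0,0,0,0,0],[0,0,0,0,0,0,0]])

```text
clock: 12.55
tool_pos: [0.4872, 0.2866, 0.0624]
eef_rot: [0.938, -0.346, -0.003, 0.001]
contact_force: [0.1, 0.2, -1.8]
opening: 0.724
```

```bash
 python3 w.py w8; python3 -c "
from h import *
go(.4877,.2863,-.010,-.704); print(r.get_state()['q'].round(2))"
```

```text
clk 12.60 pos [0.4872 0.2866 0.0624] yaw -0.707->-0.704 open 0.728 F [-0.3  1.  -1.7] | shift tool mm [ 1.  -0.4 72.4] turn [ 0.005  0.006 -0.003] q7 -1.99
[-0.3   0.87 -0.54  1.84  0.72  0.63 -1.99]
```

View pics/w8.png

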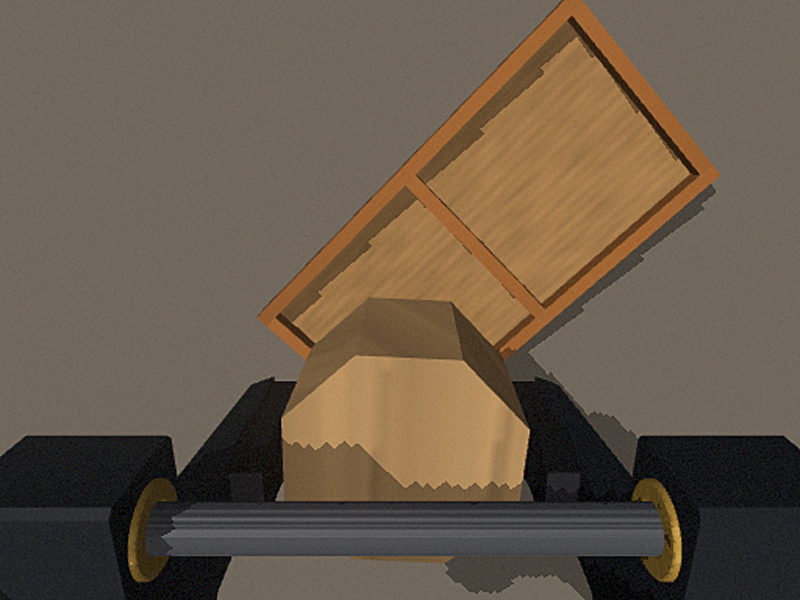

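```bash
 cat > u.py <<'E'
from h import *
def L(n): return np.load(f'pics/{n}.npy',allow_pickle=True).item()
u=lambda p:(np.array(p,float)+.5)/1.5625-.5
E
python3 - <<'E'
from u import *
c=L('w8')
w=ray(c,u([(572,0),(260,318),(718,175)]),.012); print(w.round(4))
m=np.array([[.093,.048],[-.093,.048],[.093,-.048]])
print('t2',fit(m,w))
for z in(.116,.12,.124): print(z,ray(c,u([(357,355),(463,360),(529,430),(283,418)]),z).round(4), fit(octm(.064)[[2,1,0,3]],ray(c,u([(357,355),(463,360),(529,430),(283,418)]),z)))
E
```

```text
[[0.6184 0.3414]
 [0.4362 0.3276]
 [0.6277 0.2484]]
t2 (array([0.53118053, 0.28726707, 6.36560949]), np.float64(0.0011938530334278847))
0.116 [[0.4961 0.3137]
 [0.5158 0.2951]
 [0.5165 0.2676]
 [0.4688 0.3129]] (array([0.48376631, 0.2809055 , 5.52562153]), np.float64(0.0005396192456777018))
0.12 [[0.4976 0.3148]
 [0.5167 0.2968]
 [0.5174 0.2702]
 [0.4711 0.314 ]] (array([0.48514122, 0.28253586, 5.5256216 ]), np.float64(0.00011205663582800183))
0.124 [[0.4991 0.3159]
 [0.5175 0.2985]
 [0.5182 0.2728]
 [0.4735 0.3151]] (array([ 0.48651612,  0.28416621, -0.75756345]), np.float64(0.0007004584506824762))
```

Request:
play_rows(increments=[[0,0,-1,8,0,0,0],[0,0,0,15,0,0,0],[0,0,0,15,0,0,0],[0,0,0,12,0,0,0],[0,0,0,8,0,0,0],[0,0,0,3,0,0,0],[0,0,0,0,0,0,0],[0,0,0,0,0,0,0]])

```text
clock: 13.6
tool_pos: [0.4869, 0.2873, -0.0038]
eef_rot: [0.938, -0.346, -0.004, 0.002]
contact_force: [-0.1, -0.0, -1.8]
opening: 0.731
```

```bash
 python3 w.py w9; python3 -c "
from h import *
go(.4877,.2863,-.010,-.704); print(r.get_state()['q'].round(2))"
```

```text
clk 13.65 pos [ 0.4869  0.2873 -0.0038] yaw -0.707->-0.704 open 0.729 F [-0.5  0.6 -1.1] | shift tool mm [1.3 0.2 6.2] turn [ 0.006  0.006 -0.003] q7 -2.07
[-0.35  0.97 -0.45  1.86  0.81  0.51 -2.07]
```

View pics/w9.png

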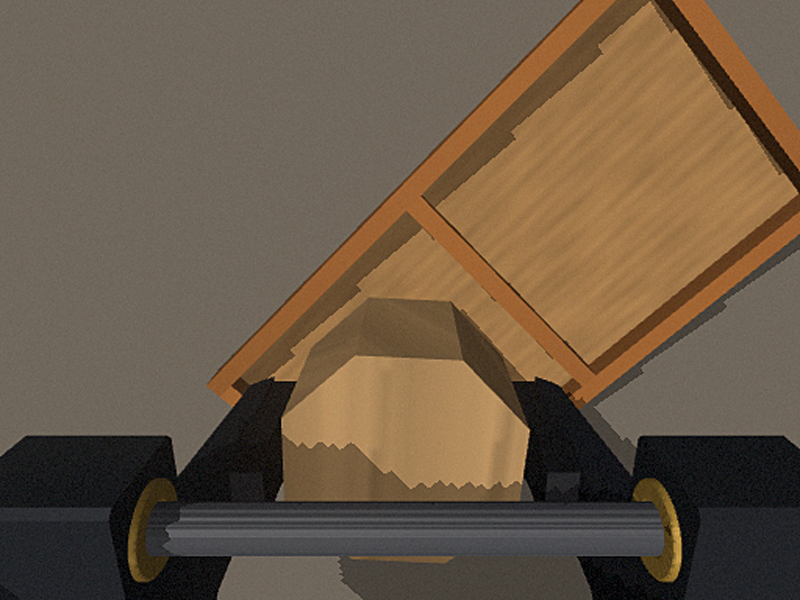

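Request:
play_rows(increments=[[0,0,0,2.5,0,0,0],[0,0,0,2,0,0,0],[0,0,0,0,0,0,0],[0,0,0,1,0,0,0],[0,0,0,0,0,0,0],[0,0,0,0,0,0,0],[0,0,0,0,0,0,0],[0,0,0,0,0,0,0]])

```text
clock: 14.65
tool_pos: [0.4874, 0.2875, -0.0089]
eef_rot: [0.938, -0.346, -0.003, 0.001]
contact_force: [-0.0, -0.4, -2.2]
opening: 0.732
```

```bash
 python3 -c "
from h import *
go(.4877,.2863,-.0098,-.704)"
```

```text
clk 14.65 pos [ 0.4874  0.2875 -0.0089] yaw -0.707->-0.704 open 0.732 F [-0.  -0.4 -2.2] | shift tool mm [1.  0.8 0.9] turn [ 0.005  0.006 -0.003] q7 -2.08
```

Request:
play_rows(increments=[[0,0,0,1,0,0,0],[0,0,0,0,0,0,0],[0,0,0,0.5,0,0,0],[0,0,0,0,0,0,0],[0.82,0,0,0,0,0,0],[0.82,0,0,0,0,0,0],[0.84,0,0,0,0,0,0],[0.84,0,0,0,0,0,0]])

```text
clock: 15.65
tool_pos: [0.4878, 0.288, -0.0099]
eef_rot: [0.938, -0.346, -0.003, 0.001]
contact_force: [0.6, 1.1, 0.6]
opening: 0.84
```

```bash
 python3 -c "
from h import *
go(.4877,.2863,-.0098,-.704)"; python3 w.py w10
```

```text
clk 15.65 pos [ 0.4878  0.288  -0.0099] yaw -0.707->-0.704 open 0.840 F [0.6 1.1 0.6] | shift tool mm [ 1.   1.3 -0.1] turn [ 0.003  0.005 -0.003] q7 -2.08
```

View pics/w10.png

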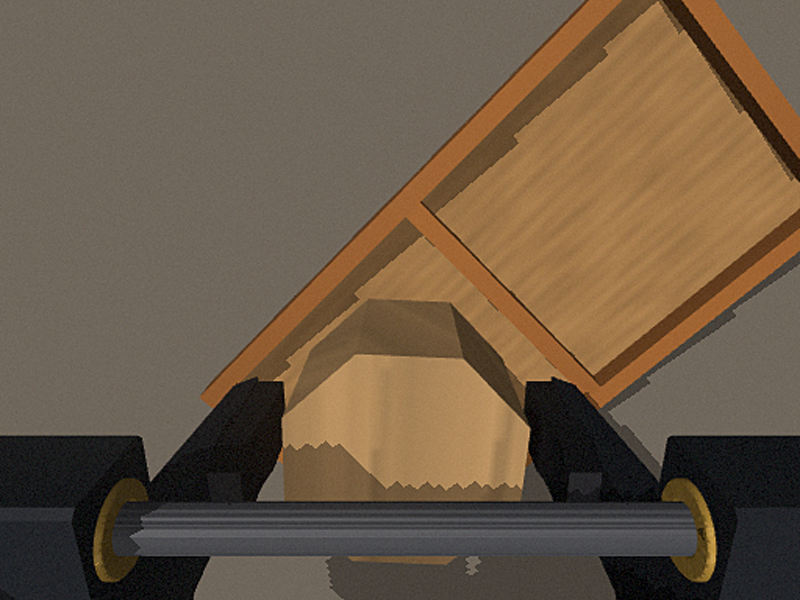

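```bash
cat >> h.py <<'E'
def plan(x,y,z,yaw,ramp=(.5,1,1,1,1,.8,.4,0)):
    """work out 8 tool-frame shifts/turns to a straight-down pose"""
    s=r.get_state(); R=Ro.from_quat(s['eef_rot']); M=R.as_matrix(); p0=s['tool_pos']
    yn=np.arctan2(M[1,0],M[0,0])
    T=Ro.from_matrix(np.c_[[np.cos(yaw),np.sin(yaw),0],[np.sin(yaw),-np.cos(yaw),0],[0,0,-1]])
    rv=(R.inv()*T).as_rotvec(); w=np.array(ramp)/sum(ramp); a=0
    for k in w:
        Rk=R*Ro.from_rotvec(rv*a); d=Rk.inv().apply((np.array([x,y,z])-p0)*k*1000)
        print(d.round(0),(rv*k).round(2),end=' ; ' ); a+=k
    print('\nyaw %.3f->%.3f'%(yn,yaw),'pos',p0.round(4))
E
python3 - <<'E'
from h import *
plan(.4878,.288,.09,-.707)
E
```

```text
[-0.  0. -9.] [ 0.  0. -0.] ; [ -0.   0. -18.] [ 0.  0. -0.] ; [ -0.   0. -18.] [ 0.  0. -0.] ; [ -0.   0. -18.] [ 0.  0. -0.] ; [ -0.   0. -18.] [ 0.  0. -0.] ; [ -0.   0. -14.] [ 0.  0. -0.] ; [-0. -0. -7.] [ 0.  0. -0.] ; [0. 0. 0.] [ 0.  0. -0.] ; 
yaw -0.707->-0.707 pos [ 0.4878  0.288  -0.0099]
```

Request:
play_rows(increments=[[0.85,0,0,-10,0,0,0],[0.85,0,0,-20,0,0,0],[0.7,0,0,-30,0,0,0],[0.7,0,0,-30,0,0,0],[0.7,0,0,-12,0,0,0],[0.7,0,0,0,0,0,0],[0.7,0,0,0,0,0,0],[0.7,0,0,0,0,0,0]])

```text
clock: 16.7
tool_pos: [0.4875, 0.2869, 0.0954]
eef_rot: [0.938, -0.346, -0.004, 0.002]
contact_force: [-0.5, 0.3, -0.2]
opening: 0.699
```

```bash
python3 w.py w11; python3 - <<'E'
from h import *
plan(.6,.08,.10,0,(.5,.9,1,1,1,1,.8,.4))
E
```

```text
[17.  6. -0.] [ 0.    0.   -0.05] ; [29. 13. -1.] [ 0.   0.  -0.1] ; [31. 18. -1.] [ 0.    0.   -0.11] ; [29. 21. -1.] [ 0.    0.   -0.11] ; [27. 24. -1.] [ 0.    0.   -0.11] ; [24. 27. -1.] [ 0.    0.   -0.11] ; [17. 23. -1.] [ 0.    0.   -0.09] ; [ 7. 12. -0.] [ 0.    0.   -0.04] ; 
yaw -0.706->0.000 pos [0.4874 0.2869 0.0954]
```

View pics/w11.png

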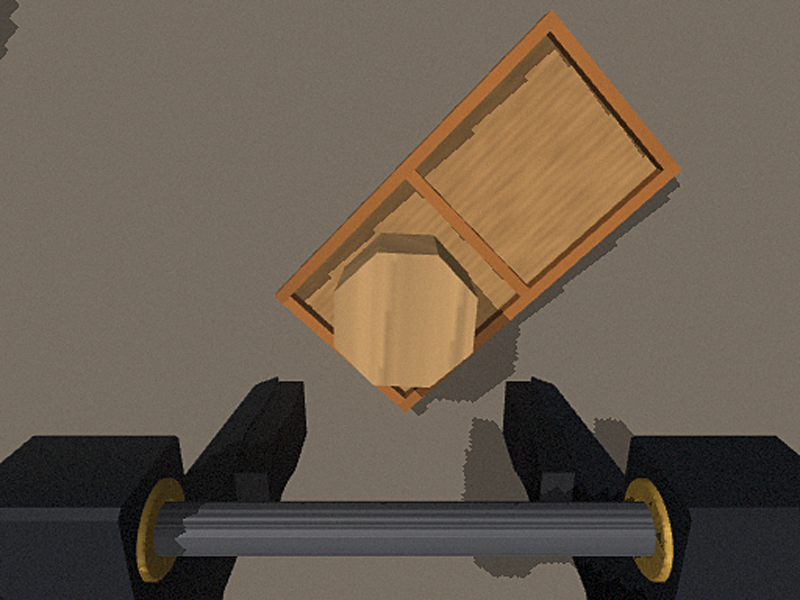

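```bash
python3 - <<'E'
from u import *
c=L('w11')
w=ray(c,u([(552,12),(277,295),(406,411),(681,170)]),.012); print(fit(rect(.093,.048),w))
plan(.59,.115,.095,0,(.5,1,1,1,1,1,1,1))
E
```

```text
(array([0.53224971, 0.28793595, 6.36169414]), np.float64(0.0006225331223674032))
[13.  4. -0.] [ 0.    0.   -0.05] ; [25. 10. -0.] [ 0.    0.   -0.09] ; [24. 12. -0.] [ 0.    0.   -0.09] ; [23. 14.  0.] [ 0.    0.   -0.09] ; [21. 16.  0.] [ 0.    0.   -0.09] ; [20. 18.  0.] [ 0.    0.   -0.09] ; [18. 20.  0.] [ 0.    0.   -0.09] ; [16. 22.  0.] [ 0.    0.   -0.09] ; 
yaw -0.706->0.000 pos [0.4874 0.2869 0.0954]
```

Request:
play_rows(increments=[[0.7,12,4,0,0,0,-0.05],[0.7,22,10,0,0,0,-0.1],[0.7,24,14,0,0,0,-0.1],[0.7,23,17,0,0,0,-0.1],[0.7,21,19,0,0,0,-0.1],[0.7,18,21,0,0,0,-0.1],[0.7,16,23,0,0,0,-0.1],[0.7,13,25,0,0,0,-0.1]])

```text
clock: 17.75
tool_pos: [0.5816, 0.1023, 0.089]
eef_rot: [0.999, 0.038, -0.009, 0.001]
contact_force: [-0.8, 0.3, -0.1]
opening: 0.701
```

```bash
python3 - <<'E'
from h import *
plan(.678,-.056,.08,0.7,(.9,1,1,1,1,.8,.5,.2))
E
```

```text
[12. 23.  1.] [-0.    0.   -0.09] ; [11. 27.  1.] [-0.   0.  -0.1] ; [ 8. 28.  1.] [-0.   0.  -0.1] ; [ 5. 28.  1.] [-0.   0.  -0.1] ; [ 3. 29.  1.] [-0.   0.  -0.1] ; [-0. 23.  1.] [-0.    0.   -0.08] ; [-1. 14.  1.] [-0.    0.   -0.05] ; [-1.  6.  0.] [-0.    0.   -0.02] ; 
yaw 0.076->0.700 pos [0.5816 0.1023 0.089 ]
```

Request:
play_rows(increments=[[0.7,12,23,1,0,0,-0.09],[0.7,11,27,1,0,0,-0.1],[0.7,8,28,1,0,0,-0.1],[0.7,5,28,1,0,0,-0.1],[0.7,3,28,1,0,0,-0.1],[0.7,0,19,1,0,0,-0.05],[0.7,-1,8,1,0,0,0],[0.7,0,0,0,0,0,0]])

```text
clock: 18.75
tool_pos: [0.6702, -0.0484, 0.0727]
eef_rot: [0.951, 0.31, -0.014, -0.002]
contact_force: [-1.0, -0.1, -0.0]
opening: 0.7
```

```bash
python3 w.py w12; python3 - <<'E'
from h import *
go(.678,-.056,-.010,0.7)
E
```

```text
clk 18.80 pos [ 0.67   -0.0478  0.0729] yaw 0.631->0.700 open 0.698 F [ 1.   0.1 -1. ] | shift tool mm [ 3.7 12.4 82.6] turn [-0.014  0.024 -0.069] q7 -0.07
```

View pics/w12.png

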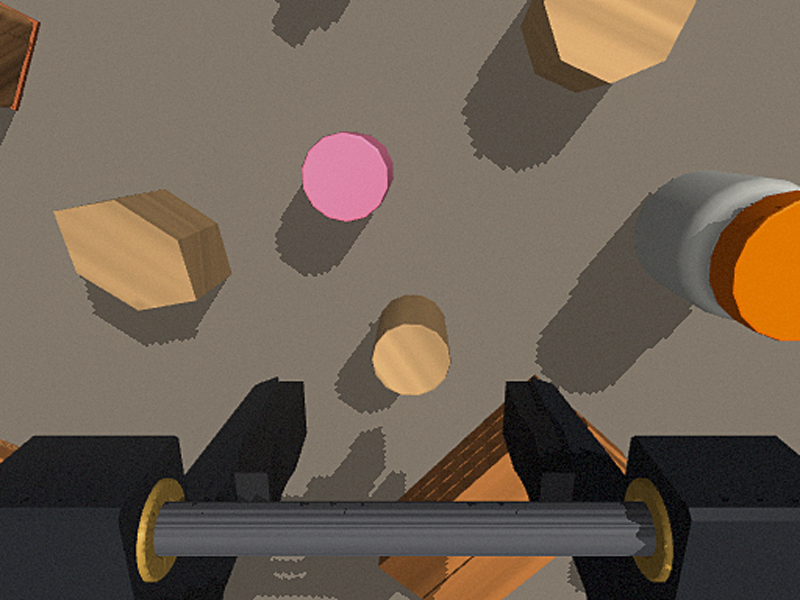

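```bash
python3 - <<'E'
from u import *
c=L('w12')
print('foot',ray(c,u([(411,359)]),.044),'pink',ray(c,u([(346,176)]),.044))
w=ray(c,u([(54,211),(114,200),(176,240),(196,301),(139,311),(78,277)]),.044)
for k in (1,-1): print('pt',fit(hexm[::k],w))
E
```

```text
foot [[ 0.67814868 -0.05712252]] pink [[ 0.61320122 -0.01080451]]
pt (array([ 0.55943813, -0.09018652,  3.13841394]), np.float64(0.020960151342999438))
pt (array([ 0.55943813, -0.09018652,  4.19942115]), np.float64(0.006233103031862598))
```

Request:
play_rows(increments=[[0.7,2,6,0,-0.01,0.02,-0.06],[0.7,2,6,5,0,0,0],[0.7,0,0,15,0,0,0],[0.7,0,0,20,0,0,0],[0.7,0,0,15,0,0,0],[0.7,0,0,10,0,0,0],[0.7,0,0,3,0,0,0],[0.7,0,0,0,0,0,0]])

```text
clock: 19.8
tool_pos: [0.678, -0.0499, -0.0013]
eef_rot: [0.94, 0.341, -0.004, -0.003]
contact_force: [0.0, -0.5, 0.2]
opening: 0.7
```

```bash
python3 w.py w13; python3 - <<'E'
from h import *
go(.678,-.0565,-.012,0.7)
E
```

```text
clk 19.85 pos [ 0.6781 -0.0499 -0.001 ] yaw 0.695->0.700 open 0.697 F [ 0.8  0.3 -0.7] | shift tool mm [-4.2  5.1 10.9] turn [-0.008  0.006 -0.005] q7 -0.05
```

View pics/w13.png

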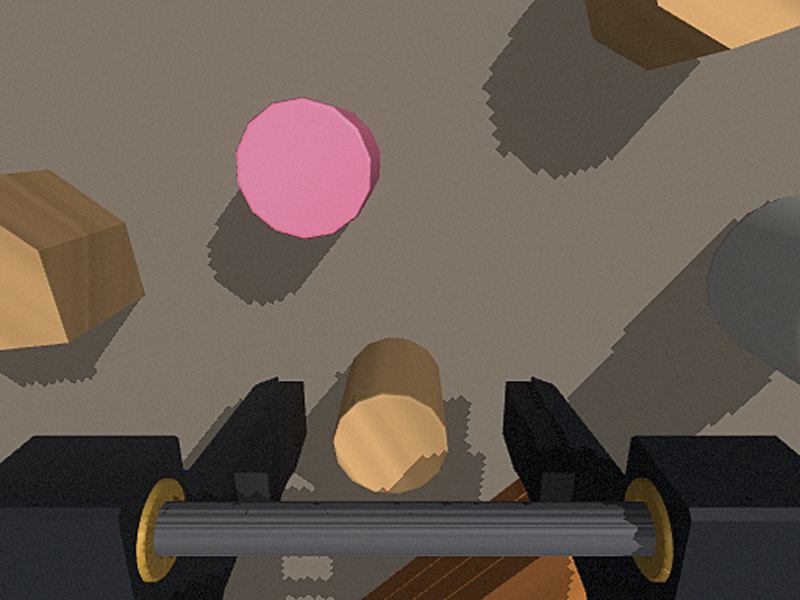

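Request:
play_rows(increments=[[0.7,-3,4,4,0,0,0],[0.7,-1,1,6,0,0,0],[0.7,0,0,0,0,0,0],[0.7,0,0,0,0,0,0],[0,0,0,0,0,0,0],[0,0,0,0,0,0,0],[0,0,0,0,0,0,0],[0,0,0,0,0,0,0]], grip_force=20)

```text
clock: 20.85
tool_pos: [0.6793, -0.0568, -0.0101]
eef_rot: [0.94, 0.34, -0.003, -0.002]
contact_force: [0.9, 1.0, -0.3]
opening: 0.378
```

```bash
python3 - <<'E'
from h import *
go(.678,-.0565,-.012,0.7)
E
```

```text
clk 20.85 pos [ 0.6793 -0.0568 -0.0101] yaw 0.695->0.700 open 0.378 F [ 0.9  1.  -0.3] | shift tool mm [-0.8 -1.1  1.9] turn [-0.006  0.004 -0.005] q7 -0.05
```

Request:
play_rows(increments=[[0,0,0,0,0,0,0],[0,0,0,0,0,0,0],[0,0,0,-6,0,0,0],[0,0,0,-15,0,0,0],[0,0,0,-25,0,0,0],[0,0,0,-30,0,0,0],[0,0,0,-20,0,0,0],[0,0,0,-5,0,0,0]])

```text
clock: 21.85
tool_pos: [0.681, -0.0563, 0.1]
eef_rot: [0.94, 0.341, -0.001, -0.002]
contact_force: [0.0, 0.2, -0.3]
opening: 0.381
```

```bash
python3 w.py w14; python3 - <<'E'
from h import *
plan(.5771,.2914,.08,0,(.3,.6,1,1,1,1,1,1,1,1,1,1,1,1,.6,.3))
E
```

```text
[ 3. -7.  0.] [-0.    0.    0.02] ; [  6. -15.   1.] [-0.    0.    0.03] ; [  9. -25.   2.] [-0.    0.    0.05] ; [  8. -25.   2.] [-0.    0.    0.05] ; [  7. -25.   2.] [-0.    0.    0.05] ; [  5. -26.   2.] [-0.    0.    0.05] ; [  4. -26.   2.] [-0.    0.    0.05] ; [  3. -26.   2.] [-0.    0.    0.05] ; [  1. -26.   2.] [-0.    0.    0.05] ; [  0. -26.   1.] [-0.    0.    0.05] ; [ -1. -26.   1.] [-0.    0.    0.05] ; [ -2. -26.   1.] [-0.    0.    0.05] ; [ -4. -26.   1.] [-0.    0.    0.05] ; [ -5. -26.   1.] [-0.    0.    0.05] ; [ -4. -15.   1.] [-0.    0.    0.03] ; [-2. -8.  0.] [-0.    0.    0.02] ; 
yaw 0.695->0.000 pos [ 0.6811 -0.0563  0.1   ]
```

View pics/w14.png

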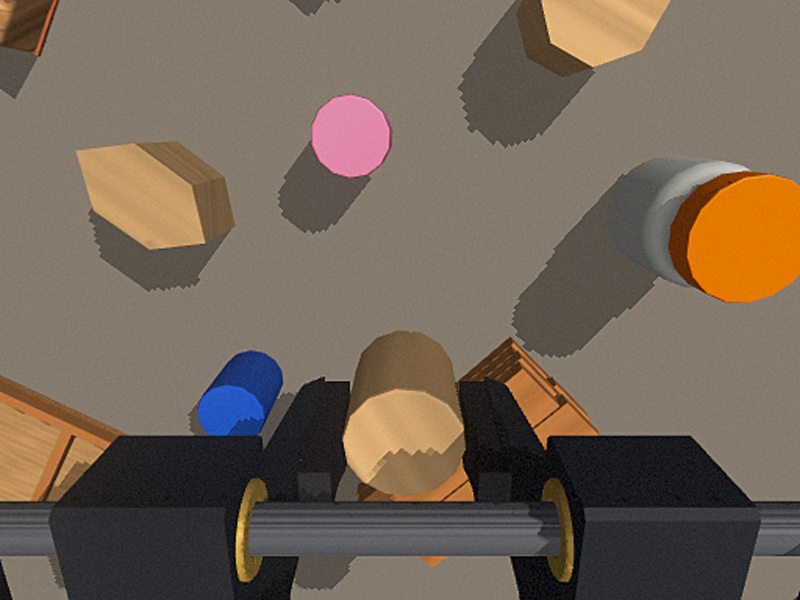

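Request:
play_rows(increments=[[0,4,-10,0,0,0,0.02],[0,9,-22,0,0,0,0.04],[0,12,-34,0,0,0,0.06],[0,11,-35,0,0,0,0.06],[0,9,-35,0,0,0,0.06],[0,7,-35,0,0,0,0.06],[0,5,-35,0,0,0,0.06],[0,3,-35,0,0,0,0.06]])

```text
clock: 22.9
tool_pos: [0.6116, 0.1836, 0.092]
eef_rot: [0.992, 0.126, -0.008, 0.001]
contact_force: [0.1, -0.0, -0.2]
opening: 0.377
```

```bash
python3 - <<'E'
from h import *
plan(.5771,.2914,.08,0.08,(1,1,.6,.3,0,0,0,0))
E
```

```text
[ -2. -39.   4.] [0.   0.01 0.06] ; [ -5. -39.   4.] [0.   0.01 0.06] ; [ -4. -23.   2.] [0.   0.   0.04] ; [ -2. -11.   1.] [0.   0.   0.02] ; [0. 0. 0.] [0. 0. 0.] ; [0. 0. 0.] [0. 0. 0.] ; [0. 0. 0.] [0. 0. 0.] ; [0. 0. 0.] [0. 0. 0.] ; 
yaw 0.253->0.080 pos [0.6116 0.1836 0.092 ]
```

Request:
play_rows(increments=[[0,-2,-34,3,0,0.01,0.06],[0,-4,-32,3,0,0.01,0.06],[0,-3,-20,2,0,0,0.03],[0,-2,-10,1,0,0,0],[0,0,0,0,0,0,0],[0,0,0,0,0,0,0],[0,0,0,0,0,0,0],[0,0,0,0,0,0,0]])

```text
clock: 23.9
tool_pos: [0.5792, 0.2767, 0.0782]
eef_rot: [0.999, 0.05, -0.001, 0.003]
contact_force: [0.1, -0.2, -1.0]
opening: 0.377
```

```bash
python3 w.py w15; python3 - <<'E'
from h import *
go(.5771,.2914,-.006,0.08)
E
```

```text
clk 23.95 pos [0.5792 0.2767 0.0782] yaw 0.100->0.080 open 0.382 F [ 0.3 -0.4 -0.6] | shift tool mm [ -0.5 -15.3  84.1] turn [0.005 0.002 0.02 ] q7 -1.11
```

View pics/w15.png

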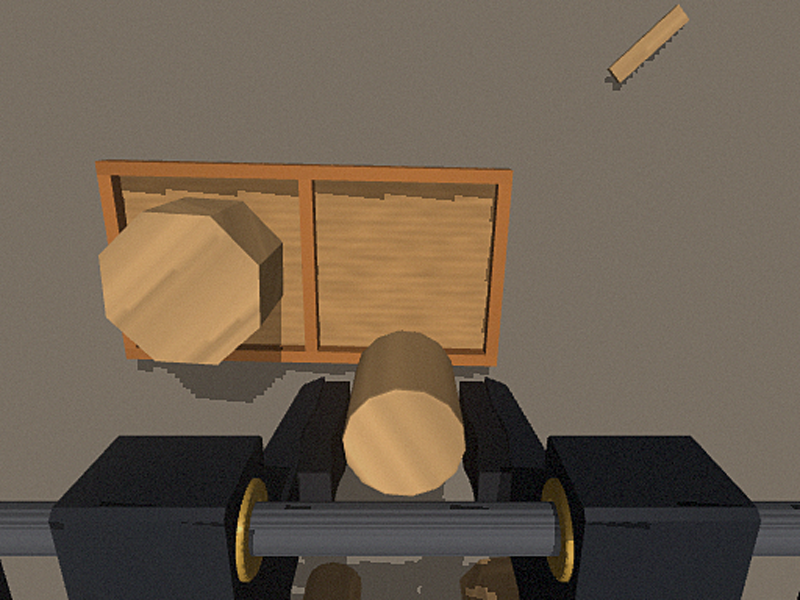

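Request:
play_rows(increments=[[0,0,-8,3,0,0,0.02],[0,0,-7,10,0,0,0],[0,0,0,18,0,0,0],[0,0,0,18,0,0,0],[0,0,0,14,0,0,0],[0,0,0,8,0,0,0],[0,0,0,2,0,0,0],[0,0,0,0,0,0,0]])

```text
clock: 24.95
tool_pos: [0.577, 0.2915, -0.0016]
eef_rot: [0.999, 0.039, -0.002, 0.003]
contact_force: [0.5, -0.4, -1.1]
opening: 0.38
```

```bash
python3 w.py w16; python3 - <<'E'
from h import *
go(.5771,.2914,-.0061,0.08)
E
```

```text
clk 25.00 pos [ 0.577   0.2915 -0.0014] yaw 0.078->0.080 open 0.378 F [-1.2  0.6 -0.1] | shift tool mm [0.1 0.1 4.7] turn [ 0.007  0.004 -0.002] q7 -1.21
```

View pics/w16.png

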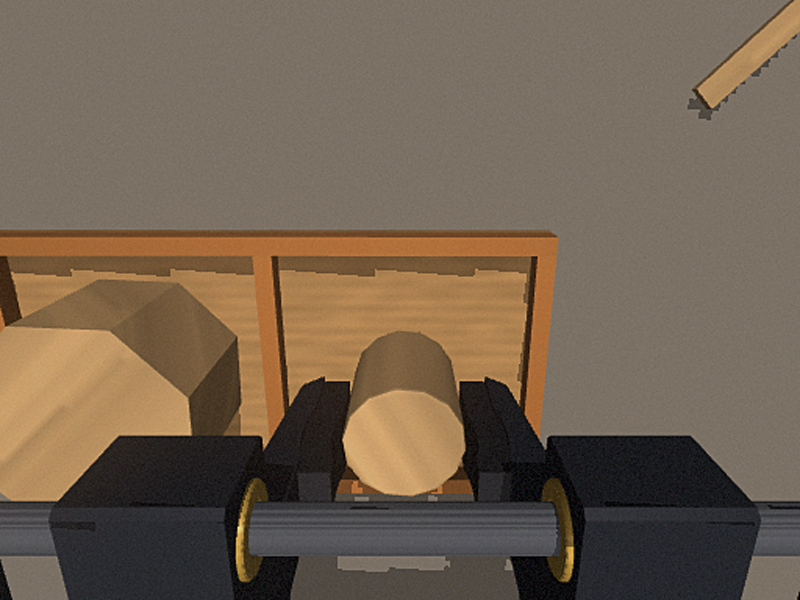

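Centred in the cell; lower and release.

Request:
play_rows(increments=[[0,0,0,2,0,0,0],[0,0,0,1.5,0,0,0],[0,0,0,1,0,0,0],[0,0,0,0.5,0,0,0],[0,0,0,0.5,0,0,0],[0,0,0,0,0,0,0],[0,0,0,0,0,0,0],[0,0,0,0,0,0,0]])

```text
clock: 26.0
tool_pos: [0.578, 0.292, -0.0058]
eef_rot: [0.999, 0.039, -0.001, 0.003]
contact_force: [-0.1, 0.6, -1.2]
opening: 0.381
```

```bash
python3 - <<'E'
from h import *
go(.5771,.2914,-.0061,0.08)
E
```

```text
clk 26.00 pos [ 0.578   0.292  -0.0058] yaw 0.078->0.080 open 0.381 F [-0.1  0.6 -1.2] | shift tool mm [-0.9  0.6  0.3] turn [ 0.005  0.001 -0.002] q7 -1.22
```

Request:
play_rows(increments=[[0,0,0,1,0,0,0],[0,0,0,0,0,0,0],[0.5,0,0,0,0,0,0],[0.52,0,0,0,0,0,0],[0.54,0,0,0,0,0,0],[0.54,0,0,-10,0,0,0],[0.54,0,0,-25,0,0,0],[0.54,0,0,-35,0,0,0]])

```text
clock: 27.0
tool_pos: [0.5769, 0.2916, 0.0655]
eef_rot: [0.999, 0.039, -0.002, 0.004]
contact_force: [0.8, -0.3, 0.4]
opening: 0.54
```

```bash
python3 w.py w17; python3 - <<'E'
from h import *
go(.5771,.2914,-.0061,0.08)
E
```

```text
clk 27.05 pos [0.5792 0.2944 0.0711] yaw 0.078->0.080 open 0.541 F [ 0.7 -0.2  2.2] | shift tool mm [-2.5  2.6 77.2] turn [ 0.002 -0.002 -0.002] q7 -1.15
```

View pics/w17.png

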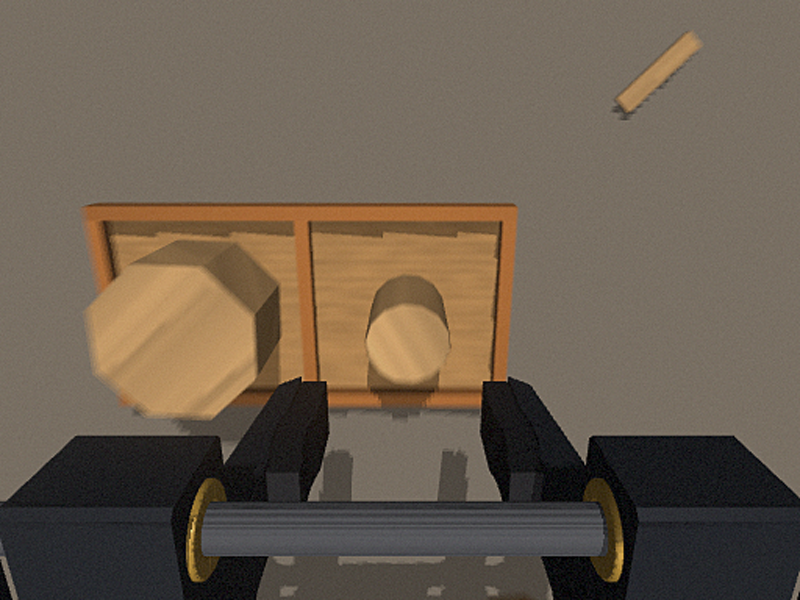

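```bash
python3 - <<'E'
from h import *
plan(.6565,.0941,.085,1.161,(.6,1,1,1,1,1,.6,.3))
E
```

```text
[ 6. 19. -1.] [ 0.  -0.  -0.1] ; [ 6. 32. -2.] [ 0.   -0.   -0.17] ; [ 1. 33. -2.] [ 0.   -0.   -0.17] ; [-5. 33. -2.] [ 0.   -0.   -0.17] ; [-10.  31.  -2.] [ 0.   -0.   -0.17] ; [-15.  29.  -2.] [ 0.   -0.   -0.17] ; [-12.  16.  -1.] [ 0.  -0.  -0.1] ; [-7.  7. -1.] [ 0.   -0.   -0.05] ; 
yaw 0.078->1.161 pos [0.5792 0.2944 0.0711]
```

Request:
play_rows(increments=[[0.8,4,16,-4,0,0,-0.1],[0.8,6,30,-4,0,0,-0.17],[0.8,1,32,-3,0,0,-0.17],[0.8,-5,32,-3,0,0,-0.17],[0.8,-10,31,-2,0,0,-0.17],[0.8,-15,26,-2,0,0,-0.17],[0.8,-10,10,0,0,0,-0.08],[0.8,0,0,0,0,0,0]])

```text
clock: 28.05
tool_pos: [0.6539, 0.1176, 0.1079]
eef_rot: [0.841, 0.541, 0.01, 0.003]
contact_force: [0.1, 0.9, 0.1]
opening: 0.8
```

```bash
python3 - <<'E'
from h import *
go(.6565,.0941,.085,1.161)
E
```

```text
clk 28.05 pos [0.6539 0.1176 0.1079] yaw 1.143->1.161 open 0.800 F [0.1 0.9 0.1] | shift tool mm [-20.6  11.7  22.8] turn [ 0.016 -0.014 -0.019] q7 0.13
```

Request:
play_rows(increments=[[0.8,-10,6,5,0.01,-0.01,-0.02],[0.8,-10,6,10,0,0,0],[0.8,0,0,8,0,0,0],[0.8,0,0,0,0,0,0],[0.8,0,0,0,0,0,0],[0.8,0,0,0,0,0,0],[0.8,0,0,0,0,0,0],[0.8,0,0,0,0,0,0]])

```text
clock: 29.05
tool_pos: [0.6565, 0.1, 0.0877]
eef_rot: [0.835, 0.55, 0.006, 0.001]
contact_force: [0.6, -0.2, -0.1]
opening: 0.801
```

```bash
python3 w.py w18;python3 - <<'E'
from h import *
go(.6565,.0941,-.013,1.161)
E
```

```text
clk 29.10 pos [0.6565 0.1    0.0877] yaw 1.164->1.161 open 0.797 F [-0.9  0.1 -0.9] | shift tool mm [ -6.3   1.6 100.6] turn [ 0.008 -0.01   0.003] q7 0.17
```

View pics/w18.png

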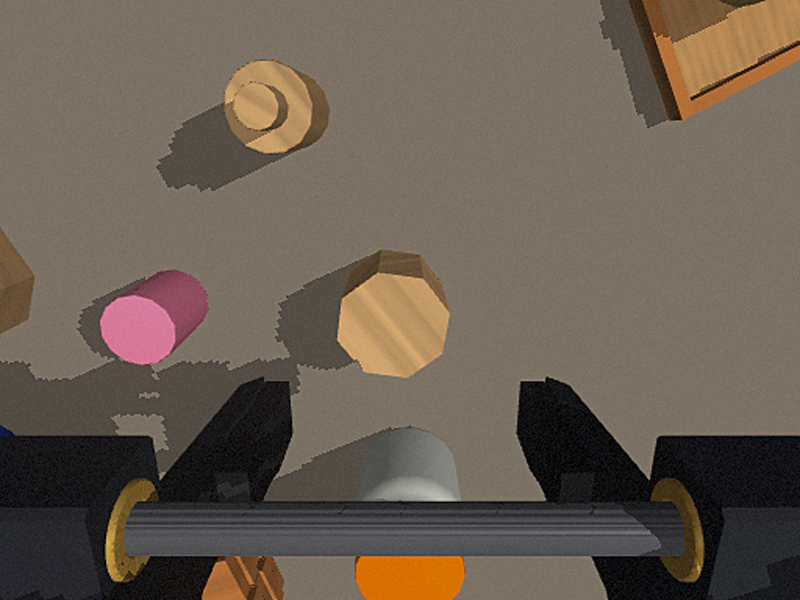

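```bash
python3 - <<'E'
import cv2
im=cv2.imread('pics/w18.png')[230:400,310:480]; cv2.imwrite('pics/w18c.png',cv2.resize(im,None,fx=3.5,fy=3.5,interpolation=cv2.INTER_CUBIC))
E
```

```text
(no output)
```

View pics/w18c.png

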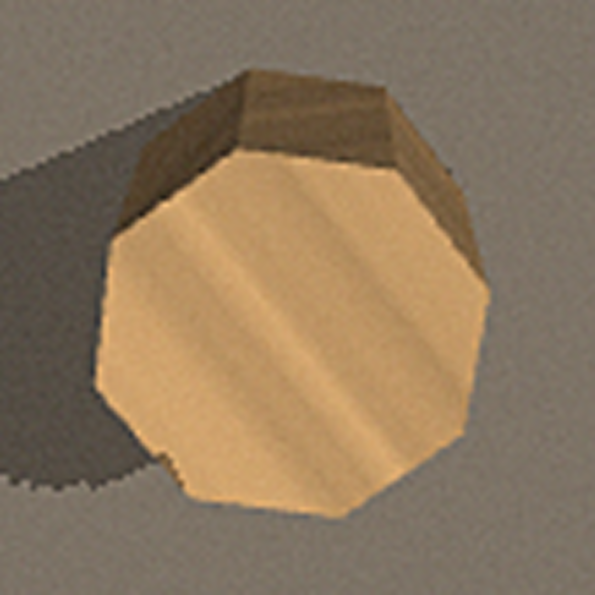

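```bash
python3 - <<'E'
from u import *
c=L('w18')
p=np.array([(240,149),(398,170),(489,291),(464,432),(343,517),(188,497),(97,385),(111,241)])/3.5+[310,230]
f=fit(octm(.048)[::-1],ray(c,u(p),.044)); print(f,(f[0][2]%(np.pi/4)))
f0=f[0]; go(f0[0],f0[1],-.013,f0[2]%(np.pi/4)+np.pi/4)
print('leg dowel',ray(c,u([(260,106)]),.07))
E
```

```text
(array([0.65682759, 0.09348735, 3.37650865]), np.float64(0.00017012801788854795)) 0.23491600035482385
clk 29.10 pos [0.6565 0.1    0.0877] yaw 1.164->1.020 open 0.797 F [-0.9  0.1 -0.9] | shift tool mm [ -6.8   2.1 100.6] turn [ 0.007 -0.01   0.144] q7 0.17
leg dowel [[0.55493343 0.0884306 ]]
```

Great fit (0.2 mm); turn 0.14 and descend.

Request:
play_rows(increments=[[0.8,-4,2,6,0.01,-0.01,0.07],[0.8,-3,1,18,0,0,0.07],[0.8,0,0,24,0,0,0],[0.8,0,0,22,0,0,0],[0.8,0,0,15,0,0,0],[0.8,0,0,8,0,0,0],[0.8,0,0,2,0,0,0],[0.8,0,0,0,0,0,0]])

```text
clock: 30.1
tool_pos: [0.6565, 0.0935, -0.012]
eef_rot: [0.872, 0.49, -0.0, -0.002]
contact_force: [0.3, 0.3, -0.4]
opening: 0.803
```

```bash
python3 - <<'E'
from h import *
go(.6568,.0935,-.013,1.02)
E
```

```text
clk 30.10 pos [ 0.6565  0.0935 -0.012 ] yaw 1.023->1.020 open 0.803 F [ 0.3  0.3 -0.4] | shift tool mm [0.1 0.2 1. ] turn [-0.003 -0.001  0.003] q7 -0.01
```

Request:
play_rows(increments=[[0,0,0,1,0,0,0],[0,0,0,0,0,0,0],[0,0,0,0,0,0,0],[0,0,0,0,0,0,0],[0,0,0,0,0,0,0],[0,0,0,0,0,0,0],[0,0,0,-5,0,0,0],[0,0,0,-12,0,0,0]], grip_force=25)

```text
clock: 31.1
tool_pos: [0.6568, 0.0933, 0.0055]
eef_rot: [0.872, 0.49, -0.0, -0.001]
contact_force: [-0.2, -0.1, -0.7]
opening: 0.539
```

Request:
play_rows(increments=[[0,0,0,-25,0,0,0],[0,0,0,-30,0,0,0],[0,0,0,-25,0,0,0],[0,0,0,-10,0,0,0],[0,0,0,0,0,0,0],[0,0,0,0,0,0,0],[0,0,0,0,0,0,0],[0,0,0,0,0,0,0]])

```text
clock: 32.1
tool_pos: [0.657, 0.0935, 0.1029]
eef_rot: [0.872, 0.49, 0.001, -0.001]
contact_force: [0.4, 0.3, -0.6]
opening: 0.542
```

```bash
python3 w.py w19;python3 - <<'E'
from h import *
plan(.6357,-.2763,.085,.95,(.3,.7,1,1,1,1,1,1,1,1,.7,.4))
E
```

```text
[-10.   5.   1.] [-0. -0.  0.] ; [-23.  12.   1.] [-0.   -0.    0.01] ; [-32.  17.   2.] [-0.   -0.    0.01] ; [-32.  18.   2.] [-0.   -0.    0.01] ; [-32.  18.   2.] [-0.   -0.    0.01] ; [-32.  18.   2.] [-0.   -0.    0.01] ; [-32.  18.   2.] [-0.   -0.    0.01] ; [-32.  19.   2.] [-0.   -0.    0.01] ; [-31.  19.   2.] [-0.   -0.    0.01] ; [-31.  19.   2.] [-0.   -0.    0.01] ; [-22.  14.   1.] [-0.   -0.    0.01] ; [-12.   8.   1.] [-0. -0.  0.] ; 
yaw 1.024->0.950 pos [0.657  0.0934 0.1029]
```

View pics/w19.png

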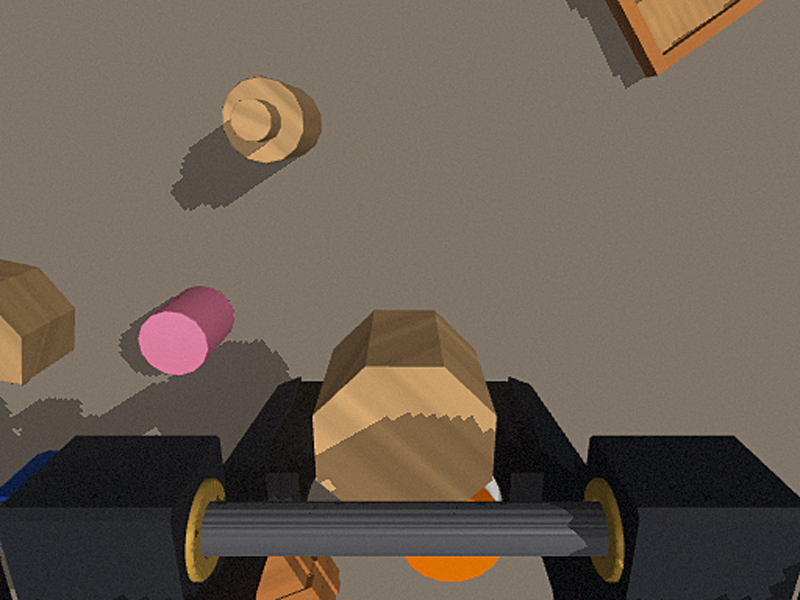

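Request:
play_rows(increments=[[0,-15,8,0,0,0,0],[0,-30,16,0,0,0,0.01],[0,-42,23,1,0,0,0.01],[0,-42,24,1,0,0,0.01],[0,-42,24,1,0,0,0.01],[0,-42,24,1,0,0,0.01],[0,-42,24,1,0,0,0.01],[0,-30,18,1,0,0,0.01]])

```text
clock: 33.15
tool_pos: [0.6333, -0.2508, 0.094]
eef_rot: [0.889, 0.458, -0.001, -0.0]
contact_force: [0.6, 0.5, -0.4]
opening: 0.546
```

```bash
python3 - <<'E'
from h import *
go(.6357,-.2763,.085,.955)
E
```

```text
clk 33.15 pos [ 0.6333 -0.2508  0.094 ] yaw 0.951->0.955 open 0.546 F [ 0.6  0.5 -0.4] | shift tool mm [-19.3  16.8   9. ] turn [-0.002  0.002 -0.004] q7 0.54
```

Request:
play_rows(increments=[[0,-9,8,0,0,0,0],[0,-4,5,5,0,0,0],[0,0,0,4,0,0,0],[0,0,0,0,0,0,0],[0,0,0,0,0,0,0],[0,0,0,0,0,0,0],[0,0,0,0,0,0,0],[0,0,0,0,0,0,0]])

```text
clock: 34.15
tool_pos: [0.6359, -0.2675, 0.0842]
eef_rot: [0.889, 0.459, -0.001, -0.001]
contact_force: [0.3, 0.2, -0.2]
opening: 0.541
```

```bash
python3 w.py w20; python3 - <<'E'
from h import *
go(.6357,-.2763,-.008,.955)
E
```

```text
clk 34.20 pos [ 0.6359 -0.2675  0.0842] yaw 0.953->0.955 open 0.543 F [-0.5  0.2 -0.4] | shift tool mm [-7.2  5.2 92.2] turn [-0.003  0.001 -0.002] q7 0.57
```

View pics/w20.png

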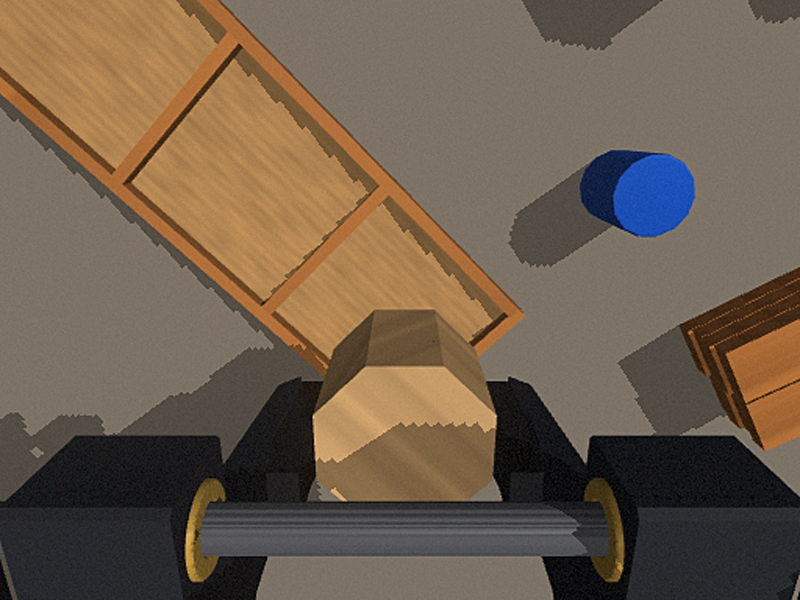

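```bash
python3 - <<'E'
from u import *
c=L('w20')
w=ray(c,u([(523,314),(387,183),(240,36),(261,313),(116,182)]),.012); print(w.round(4))
f=fit(np.array([[.138,.048],[.045,.048],[-.045,.048],[.045,-.048],[-.045,-.048]]),w);print(f)
x,y,a=f[0]
for k in(.09,0,-.09): print(x+k*np.cos(a),y+k*np.sin(a))
E
```

```text
[[ 0.6749 -0.2239]
 [ 0.5837 -0.2418]
 [ 0.4978 -0.257 ]
 [ 0.5988 -0.3305]
 [ 0.5109 -0.3438]]
(array([ 0.54755208, -0.2933382 ,  0.16270368]), np.float64(0.002411084808502897))
0.6363634411112621 -0.27875939532404936
0.5475520774238346 -0.2933382046025701
0.4587407137364071 -0.30791701388109083
```

Request:
play_rows(increments=[[0,-4,3,3,0,0,0],[0,-4,3,12,0,0,0],[0,0,0,22,0,0,0],[0,0,0,22,0,0,0],[0,0,0,15,0,0,0],[0,0,0,8,0,0,0],[0,0,0,2,0,0,0],[0,0,0,0,0,0,0]])

```text
clock: 35.2
tool_pos: [0.6345, -0.2784, -0.007]
eef_rot: [0.889, 0.459, -0.003, -0.002]
contact_force: [0.4, 0.3, -0.5]
opening: 0.541
```

```bash
python3 w.py w21; python3 - <<'E'
from h import *
go(.636,-.2775,-.0085,.955)
E
```

```text
clk 35.25 pos [ 0.6345 -0.2784 -0.007 ] yaw 0.953->0.955 open 0.545 F [-1.   0.2 -0.9] | shift tool mm [1.6 0.7 1.5] turn [-0.006  0.003 -0.002] q7 0.54
```

View pics/w21.png

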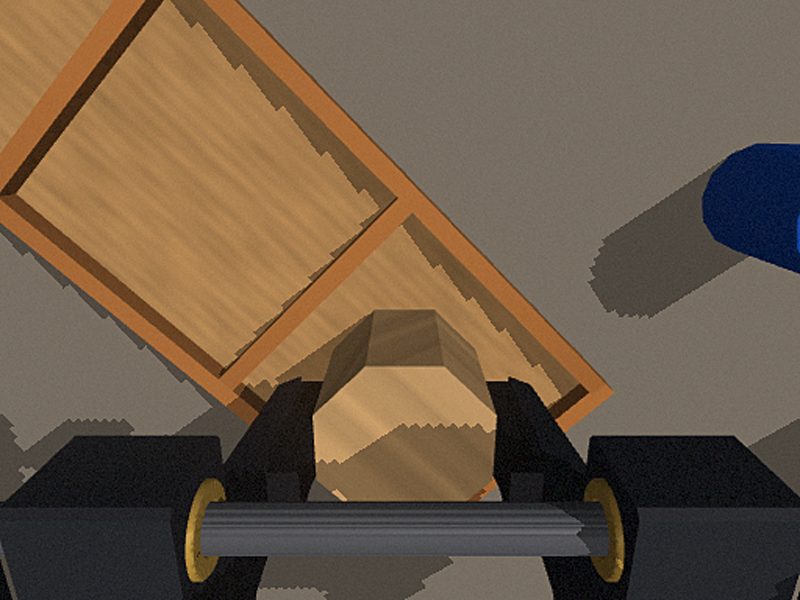

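Request:
play_rows(increments=[[0,1,0,1,0,0,0],[0,0,0,0.7,0,0,0],[0,0,0,0.5,0,0,0],[0,0,0,0,0,0,0],[0,0,0,0,0,0,0],[0.65,0,0,0,0,0,0],[0.68,0,0,0,0,0,0],[0.68,0,0,0,0,0,0]])

```text
clock: 36.25
tool_pos: [0.6361, -0.2776, -0.0081]
eef_rot: [0.889, 0.459, -0.002, -0.001]
contact_force: [1.0, -0.3, 1.0]
opening: 0.679
```

```bash
python3 - <<'E'
from h import *
go(.636,-.2775,-.0085,.955)
E
```

```text
clk 36.25 pos [ 0.6361 -0.2776 -0.0081] yaw 0.953->0.955 open 0.679 F [ 1.  -0.3  1. ] | shift tool mm [ 0.  -0.1  0.4] turn [-0.004  0.002 -0.002] q7 0.54
```

Request:
play_rows(increments=[[0.68,0,0,-6,0,0,0],[0.68,0,0,-20,0,0,0],[0.68,0,0,-30,0,0,0],[0.68,0,0,-30,0,0,0],[0.68,0,0,-15,0,0,0],[0.68,0,0,-4,0,0,0],[0.68,0,0,0,0,0,0],[0.68,0,0,0,0,0,0]])

```text
clock: 37.25
tool_pos: [0.6377, -0.2772, 0.1069]
eef_rot: [0.889, 0.459, -0.0, -0.0]
contact_force: [0.0, 0.1, 0.1]
opening: 0.676
```

```bash
python3 w.py w22; python3 - <<'E'
from h import *
plan(.5548,.088,.12,.955,(.3,.7,1,1,1,1,1,1,1,1,.7,.4))
E
```

```text
[ 7. -8. -0.] [-0.  0. -0.] ; [ 17. -19.  -1.] [-0.  0. -0.] ; [ 25. -28.  -1.] [-0.  0. -0.] ; [ 25. -28.  -1.] [-0.  0. -0.] ; [ 25. -28.  -1.] [-0.  0. -0.] ; [ 25. -28.  -1.] [-0.  0. -0.] ; [ 25. -28.  -1.] [-0.  0. -0.] ; [ 25. -28.  -1.] [-0.  0. -0.] ; [ 25. -28.  -1.] [-0.  0. -0.] ; [ 25. -28.  -1.] [-0.  0. -0.] ; [ 17. -19.  -1.] [-0.  0. -0.] ; [ 10. -11.  -1.] [-0.  0. -0.] ; 
yaw 0.953->0.955 pos [ 0.6376 -0.2773  0.1068]
```

View pics/w22.png

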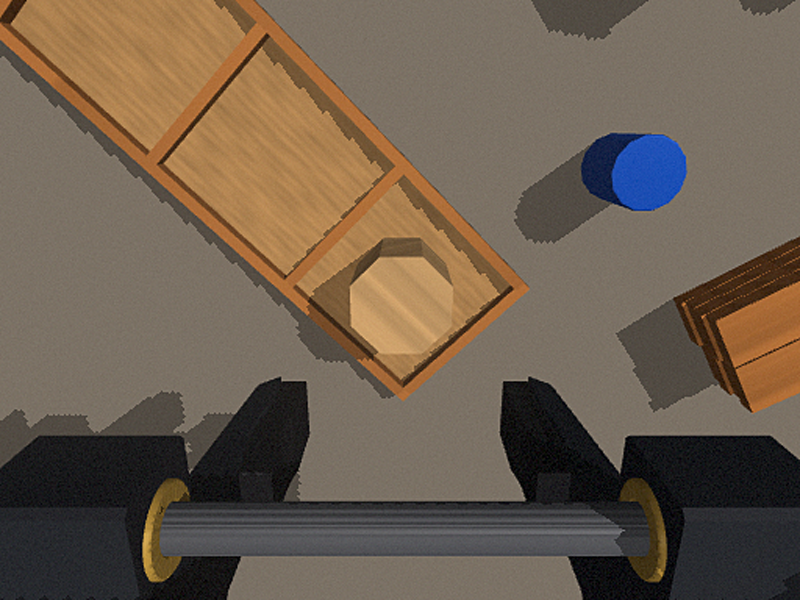

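```bash
python3 - <<'E'
from h import *
plan(.5548,.088,.12,1.74,(.4,.8,1,1,1,1,1,1,.8,.4))
E
```

```text
[ 12. -13.  -1.] [-0.    0.   -0.04] ; [ 25. -26.  -1.] [-0.    0.   -0.07] ; [ 33. -30.  -2.] [-0.    0.   -0.09] ; [ 36. -26.  -2.] [-0.    0.   -0.09] ; [ 38. -23.  -2.] [-0.    0.   -0.09] ; [ 40. -19.  -2.] [-0.    0.   -0.09] ; [ 42. -15.  -2.] [-0.    0.   -0.09] ; [ 43. -11.  -2.] [-0.    0.   -0.09] ; [35. -6. -1.] [-0.    0.   -0.07] ; [18. -2. -1.] [-0.    0.   -0.04] ; 
yaw 0.953->1.740 pos [ 0.6376 -0.2773  0.1068]
```

Request:
play_rows(increments=[[0.65,12,-13,-1,0,0,-0.04],[0.65,25,-26,-1,0,0,-0.07],[0.65,33,-30,-2,0,0,-0.09],[0.65,36,-26,-2,0,0,-0.09],[0.65,38,-23,-2,0,0,-0.09],[0.65,40,-19,-2,0,0,-0.09],[0.65,42,-15,-2,0,0,-0.09],[0.65,40,-10,0,0,0,-0.09]])

```text
clock: 38.3
tool_pos: [0.5586, 0.0463, 0.1162]
eef_rot: [0.683, 0.73, -0.001, -0.005]
contact_force: [-0.8, 0.0, 0.4]
opening: 0.651
```

```bash
python3 - <<'E'
from h import *
go(.5548,.088,.1,1.74)
E
```

```text
clk 38.30 pos [0.5586 0.0463 0.1162] yaw 1.637->1.740 open 0.651 F [-0.8  0.   0.4] | shift tool mm [41.8 -0.9 16.4] turn [-0.008 -0.006 -0.103] q7 0.51
```

Request:
play_rows(increments=[[0.65,20,0,0,0,0,-0.06],[0.65,9,0,5,0,0,-0.02],[0.65,0,0,8,0,0,0],[0.65,0,0,3,0,0,0],[0.65,0,0,0,0,0,0],[0.65,0,0,0,0,0,0],[0.65,0,0,0,0,0,0],[0.65,0,0,0,0,0,0]])

```text
clock: 39.3
tool_pos: [0.5549, 0.0742, 0.0979]
eef_rot: [0.653, 0.758, -0.003, -0.005]
contact_force: [-0.2, -1.3, 0.3]
opening: 0.649
```

```bash
python3 w.py w23; python3 - <<'E'
from h import *
go(.5548,.088,-.011,1.74)
E
```

```text
clk 39.35 pos [0.5549 0.0743 0.0979] yaw 1.720->1.740 open 0.652 F [-0.4 -0.2  0.4] | shift tool mm [ 13.2   3.1 109. ] turn [-0.01  -0.004 -0.02 ] q7 0.52
```

View pics/w23.png

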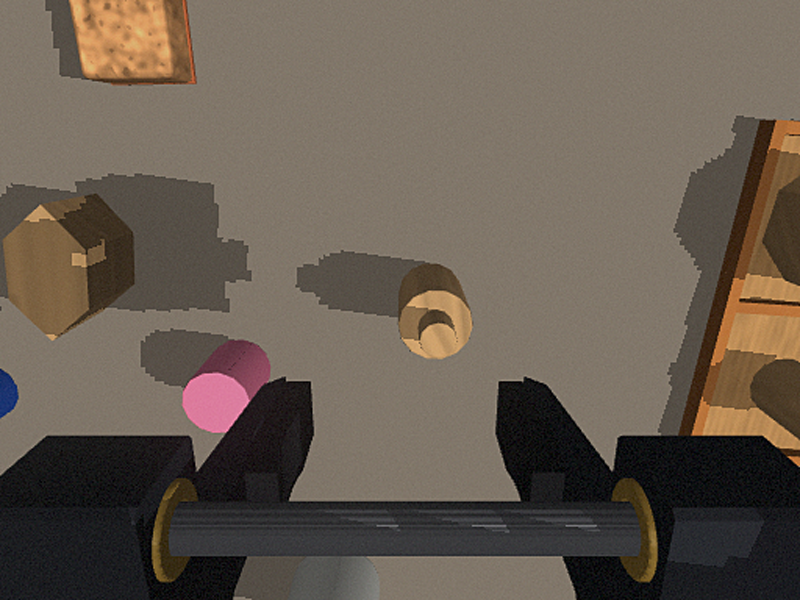

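Request:
play_rows(increments=[[0.65,6,1,0,-0.01,0,-0.02],[0.65,6,2,4,0,0,0],[0.65,0,0,15,0,0,0],[0.65,0,0,25,0,0,0],[0.65,0,0,25,0,0,0],[0.65,0,0,15,0,0,0],[0.65,0,0,8,0,0,0],[0.65,0,0,2,0,0,0]])

```text
clock: 40.35
tool_pos: [0.5555, 0.0886, -0.0021]
eef_rot: [0.644, 0.765, 0.001, -0.001]
contact_force: [-0.9, -0.2, 1.0]
opening: 0.651
```

```bash
python3 w.py w24; python3 - <<'E'
from h import *
go(.5547,.088,-.011,1.74)
E
```

```text
clk 40.40 pos [ 0.5556  0.0886 -0.002 ] yaw 1.742->1.740 open 0.651 F [-0.1 -0.5  0.1] | shift tool mm [-0.5 -1.   9. ] turn [-0.    -0.003  0.002] q7 0.39
```

View pics/w24.png

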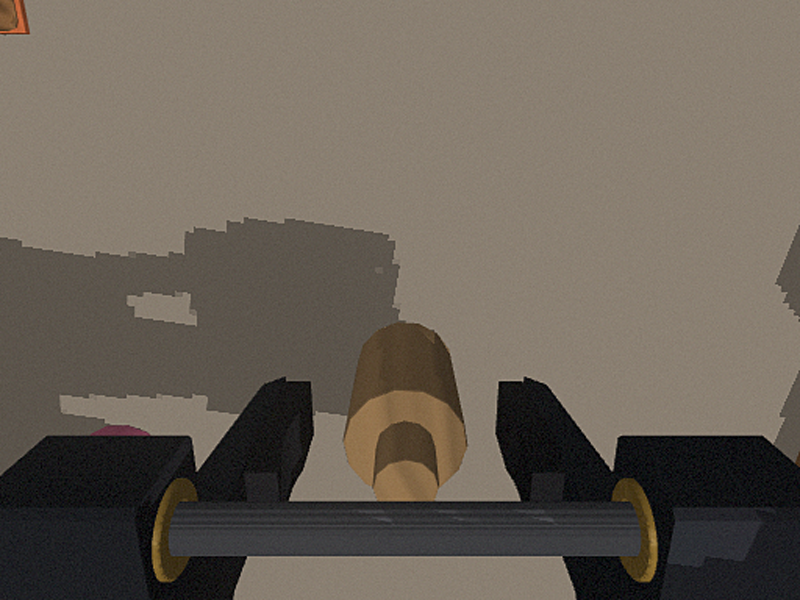

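Request:
play_rows(increments=[[0.65,0,0,4,0,0,0],[0.65,0,0,2,0,0,0],[0,0,0,0,0,0,0],[0,0,0,0,0,0,0],[0,0,0,0,0,0,0],[0,0,0,0,0,0,0],[0,0,0,0,0,0,0],[0,0,0,0,0,0,0]], grip_force=20)

```text
clock: 41.4
tool_pos: [0.5569, 0.089, -0.0064]
eef_rot: [0.644, 0.765, 0.002, -0.0]
contact_force: [-0.1, -0.5, -0.8]
opening: 0.382
```

Request:
play_rows(increments=[[0,0,0,-5,0,0,0],[0,0,0,-12,0,0,0],[0,0,0,-25,0,0,0],[0,0,0,-30,0,0,0],[0,0,0,-20,0,0,0],[0,0,0,-8,0,0,0],[0,0,0,0,0,0,0],[0,0,0,0,0,0,0]])

```text
clock: 42.4
tool_pos: [0.5563, 0.089, 0.0996]
eef_rot: [0.644, 0.765, 0.003, -0.0]
contact_force: [0.1, -1.4, -0.8]
opening: 0.381
```

```bash
python3 w.py w25; python3 - <<'E'
from h import *
plan(.547,-.2925,.09,1.74,(.4,.8,1,1,1,1,1,1,.8,.4))
E
```

```text
[-18.  -4.   0.] [ 0. -0.  0.] ; [-36.  -7.   1.] [ 0. -0.  0.] ; [-45.  -9.   1.] [ 0. -0.  0.] ; [-45.  -9.   1.] [ 0. -0.  0.] ; [-45.  -9.   1.] [ 0. -0.  0.] ; [-45.  -9.   1.] [ 0. -0.  0.] ; [-45.  -9.   1.] [ 0. -0.  0.] ; [-45.  -9.   1.] [ 0. -0.  0.] ; [-36.  -7.   1.] [ 0. -0.  0.] ; [-18.  -3.   0.] [ 0. -0.  0.] ; 
yaw 1.744->1.740 pos [0.5563 0.089  0.0995]
```

View pics/w25.png

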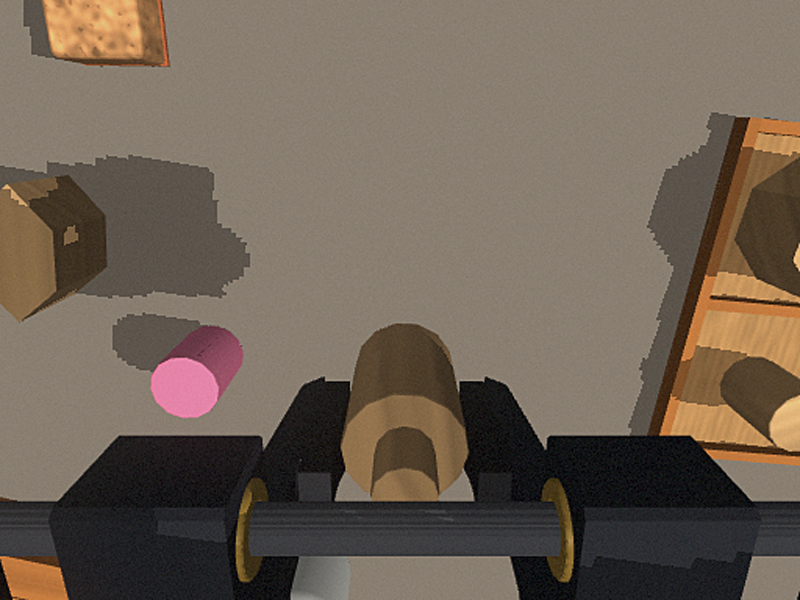

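Request:
play_rows(increments=[[0,-18,-4,0,0,0,0],[0,-36,-7,0,0,0,0],[0,-45,-9,1,0,0,0],[0,-45,-9,1,0,0,0],[0,-45,-9,1,0,0,0],[0,-45,-9,1,0,0,0],[0,-45,-9,1,0,0,0],[0,-45,-9,0,0,0,0]])

```text
clock: 43.45
tool_pos: [0.5422, -0.2583, 0.0876]
eef_rot: [0.643, 0.766, -0.001, -0.003]
contact_force: [-0.0, 0.2, 0.4]
opening: 0.375
```

```bash
python3 - <<'E'
from h import *
go(.547,-.2925,.09,1.74)
E
```

```text
clk 43.45 pos [ 0.5422 -0.2583  0.0876] yaw 1.744->1.740 open 0.375 F [-0.   0.2  0.4] | shift tool mm [-34.5  -1.2  -2.5] turn [-0.006 -0.003  0.004] q7 1.18
```

Request:
play_rows(increments=[[0,-16,0,0,0,0,0],[0,-6,0,0,0,0,0],[0,0,0,0,0,0,0],[0,0,0,0,0,0,0],[0,0,0,0,0,0,0],[0,0,0,0,0,0,0],[0,0,0,0,0,0,0],[0,0,0,0,0,0,0]])

```text
clock: 44.45
tool_pos: [0.5416, -0.285, 0.0849]
eef_rot: [0.645, 0.764, -0.003, -0.005]
contact_force: [-0.4, -0.3, -1.2]
opening: 0.38
```

```bash
python3 w.py w26;  python3 - <<'E'
from h import *
go(.547,-.2925,-.0035,1.74)
E
```

```text
clk 44.50 pos [ 0.5416 -0.285   0.0849] yaw 1.740->1.740 open 0.374 F [-0.3  0.8 -0.6] | shift tool mm [-8.6  5.1 88.3] turn [-0.012 -0.003 -0.   ] q7 1.24
```

View pics/w26.png

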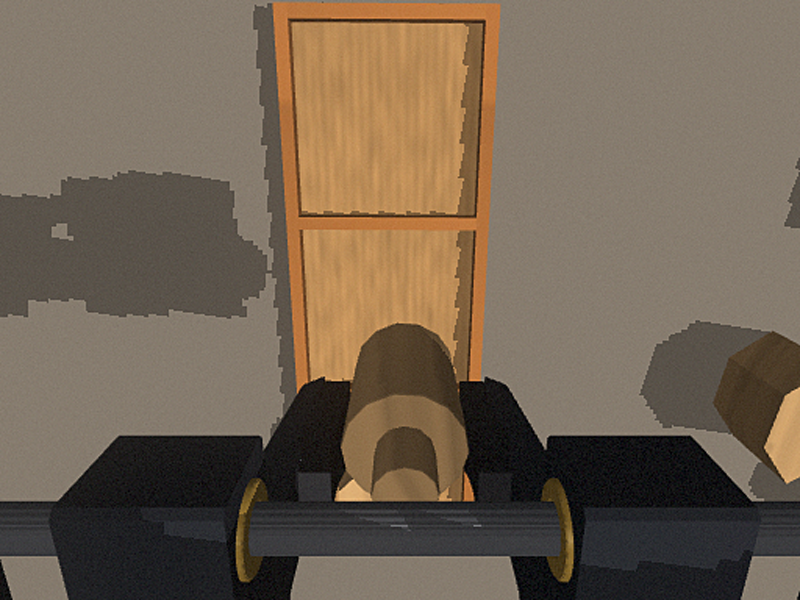

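Request:
play_rows(increments=[[0,-5,3,3,-0.01,0,0],[0,-3,2,12,0,0,0],[0,0,0,20,0,0,0],[0,0,0,20,0,0,0],[0,0,0,14,0,0,0],[0,0,0,8,0,0,0],[0,0,0,2,0,0,0],[0,0,0,0,0,0,0]])

```text
clock: 45.5
tool_pos: [0.5471, -0.2921, -0.0016]
eef_rot: [0.645, 0.764, 0.0, -0.003]
contact_force: [0.8, 0.4, 0.2]
opening: 0.379
```

```bash
python3 w.py w27;  python3 - <<'E'
from h import *
go(.547,-.2925,-.0035,1.74)
E
```

```text
clk 45.55 pos [ 0.5471 -0.2922 -0.0014] yaw 1.739->1.740 open 0.378 F [ 0.5 -0.8  0.1] | shift tool mm [-0.3 -0.2  2.1] turn [-0.003 -0.005 -0.001] q7 1.19
```

View pics/w27.png

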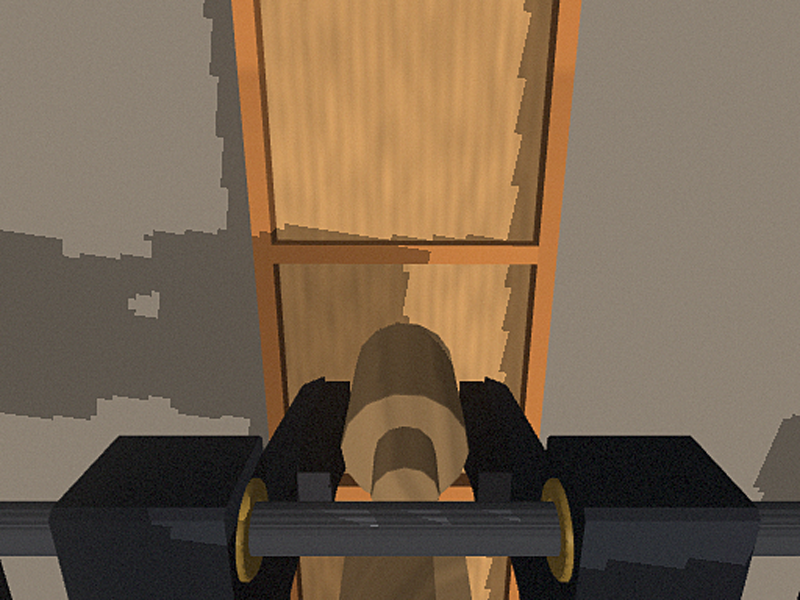

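Request:
play_rows(increments=[[0,0,0,1,0,0,0],[0,0,0,0.7,0,0,0],[0,0,0,0.7,0,0,0],[0,0,0,0.4,0,0,0],[0,0,0,0,0,0,0],[0.45,0,0,0,0,0,0],[0.52,0,0,0,0,0,0],[0.54,0,0,0,0,0,0]])

```text
clock: 46.55
tool_pos: [0.5482, -0.2925, -0.0027]
eef_rot: [0.645, 0.764, 0.001, -0.001]
contact_force: [0.7, -0.1, -0.2]
opening: 0.539
```

```bash
python3 - <<'E'
from h import *
go(.547,-.2925,-.0035,1.74)
E
```

```text
clk 46.55 pos [ 0.5482 -0.2925 -0.0027] yaw 1.739->1.740 open 0.539 F [ 0.7 -0.1 -0.2] | shift tool mm [ 0.2 -1.2  0.8] turn [-0.001 -0.003 -0.001] q7 1.19
```

Request:
play_rows(increments=[[0.54,0,0,0,0,0,0],[0.54,0,0,-6,0,0,0],[0.54,0,0,-20,0,0,0],[0.54,0,0,-30,0,0,0],[0.54,0,0,-30,0,0,0],[0.54,0,0,-20,0,0,0],[0.54,0,0,-5,0,0,0],[0.54,0,0,0,0,0,0]])

```text
clock: 47.55
tool_pos: [0.5491, -0.2923, 0.1168]
eef_rot: [0.645, 0.764, 0.001, -0.0]
contact_force: [-0.6, -0.7, -0.3]
opening: 0.538
```

```bash
python3 w.py w28;  python3 - <<'E'
from h import *
plan(.5575,-.0885,.1,1.57,(.5,1,1,1,1,1,.5,0))
E
```

```text
[17.  4.  1.] [ 0.   -0.    0.01] ; [33.  7.  3.] [ 0.   -0.    0.03] ; [33.  6.  3.] [ 0.   -0.    0.03] ; [34.  5.  3.] [ 0.   -0.    0.03] ; [34.  4.  3.] [ 0.   -0.    0.03] ; [34.  3.  3.] [ 0.   -0.    0.03] ; [17.  1.  1.] [ 0.   -0.    0.01] ; [0. 0. 0.] [ 0. -0.  0.] ; 
yaw 1.740->1.570 pos [ 0.549  -0.2922  0.1164]
```

View pics/w28.png

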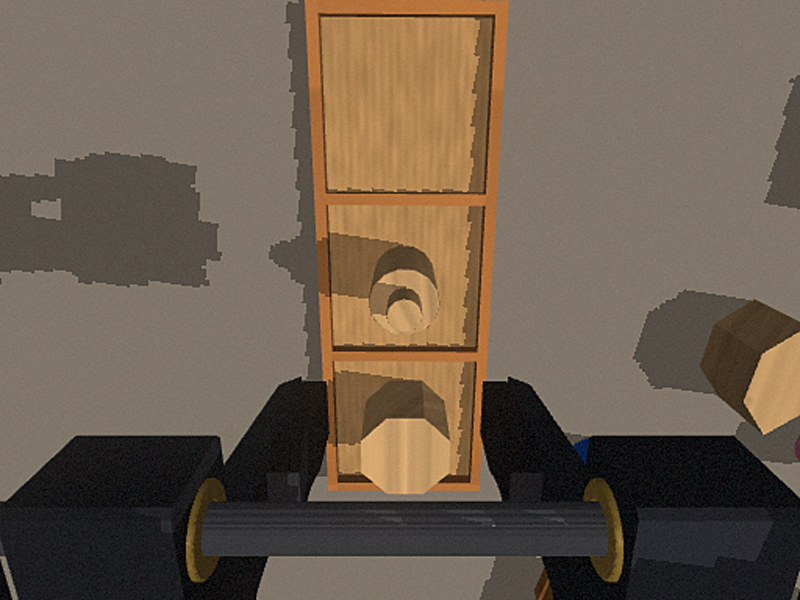

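Request:
play_rows(increments=[[0.65,17,4,1,0,0,0.01],[0.65,33,7,3,0,0,0.03],[0.65,33,6,3,0,0,0.03],[0.65,34,5,3,0,0,0.03],[0.65,34,4,3,0,0,0.03],[0.65,28,2,2,0,0,0.03],[0.65,8,0,0,0,0,0],[0.65,0,0,0,0,0,0]])

```text
clock: 48.6
tool_pos: [0.5531, -0.1001, 0.0921]
eef_rot: [0.707, 0.708, -0.003, -0.006]
contact_force: [0.4, 0.7, 0.2]
opening: 0.645
```

Request:
play_rows(increments=[[0.65,0,0,0,0,0,0],[0.65,0,0,0,0,0,0],[0.65,0,0,0,0,0,0],[0.65,0,0,0,0,0,0],[0.65,0,0,0,0,0,0],[0.65,0,0,0,0,0,0],[0.65,0,0,0,0,0,0],[0.65,0,0,0,0,0,0]])

```text
clock: 49.6
tool_pos: [0.5527, -0.1047, 0.0915]
eef_rot: [0.709, 0.706, -0.004, -0.006]
contact_force: [-0.3, -0.0, -0.1]
opening: 0.647
```

```bash
python3 w.py w29;  python3 - <<'E'
from h import *
go(.5575,-.0885,-.011,1.57)
import cv2
E
```

```text
clk 49.65 pos [ 0.5528 -0.1046  0.0915] yaw 1.566->1.570 open 0.649 F [-0.4 -0.5 -1.2] | shift tool mm [ 15.9   6.2 102.4] turn [-0.015 -0.002 -0.004] q7 0.70
```

View pics/w29.png

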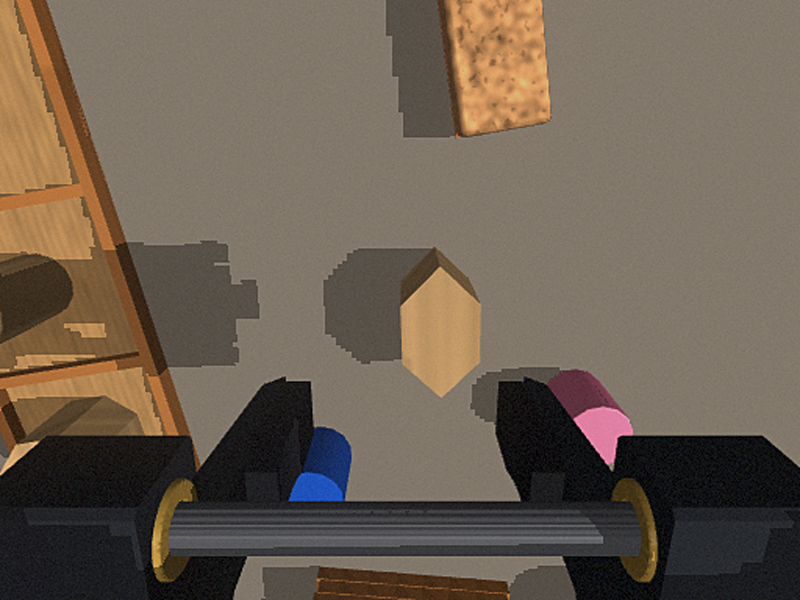

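```bash
python3 - <<'E'
from u import *
c=L('w29')
w=ray(c,u([(440,265),(480,303),(481,362),(441,398),(402,361),(401,304)]),.044)
for k in (1,-1): print('pt',fit(hexm[::k],w))
E
```

```text
pt (array([ 0.55877035, -0.08926767,  3.19470043]), np.float64(0.020786865833718124))
pt (array([ 0.55877035, -0.08926767,  4.17090592]), np.float64(0.006213388034545094))
```

```bash
python3 - <<'E'
from u import *
c=L('w29')
w=ray(c,u([(440,265),(480,303),(481,362),(441,398),(402,361),(401,304)]),.044)
for m in (hexm,hexm[[0,5,4,3,2,1]]): print('pt',fit(m,w))
go(.5585,-.089,-.011,1.57)
E
```

```text
pt (array([ 0.55877035, -0.08926767,  3.19470043]), np.float64(0.020786865833718124))
pt (array([ 0.55877035, -0.08926767,  3.15868391]), np.float64(0.00044806090679837734))
clk 49.65 pos [ 0.5528 -0.1046  0.0915] yaw 1.566->1.570 open 0.649 F [-0.4 -0.5 -1.2] | shift tool mm [ 15.4   7.2 102.4] turn [-0.015 -0.002 -0.004] q7 0.70
```

Request:
play_rows(increments=[[0.65,8,3,0,-0.01,0,-0.01],[0.65,6,3,4,0,0,0],[0.65,0,0,15,0,0,0],[0.65,0,0,22,0,0,0],[0.65,0,0,22,0,0,0],[0.65,0,0,14,0,0,0],[0.65,0,0,8,0,0,0],[0.65,0,0,2,0,0,0]])

```text
clock: 50.65
tool_pos: [0.5582, -0.0888, -0.0019]
eef_rot: [0.704, 0.71, -0.001, -0.003]
contact_force: [1.0, 0.0, -0.1]
opening: 0.651
```

```bash
python3 w.py w30; python3 - <<'E'
from h import *
go(.5585,-.089,-.013,1.583)
E
```

```text
clk 50.70 pos [ 0.5583 -0.0888 -0.0018] yaw 1.578->1.583 open 0.652 F [ 0.  -0.6 -0.1] | shift tool mm [-0.3  0.3 11.2] turn [-0.005 -0.002 -0.005] q7 0.57
```

View pics/w30.png

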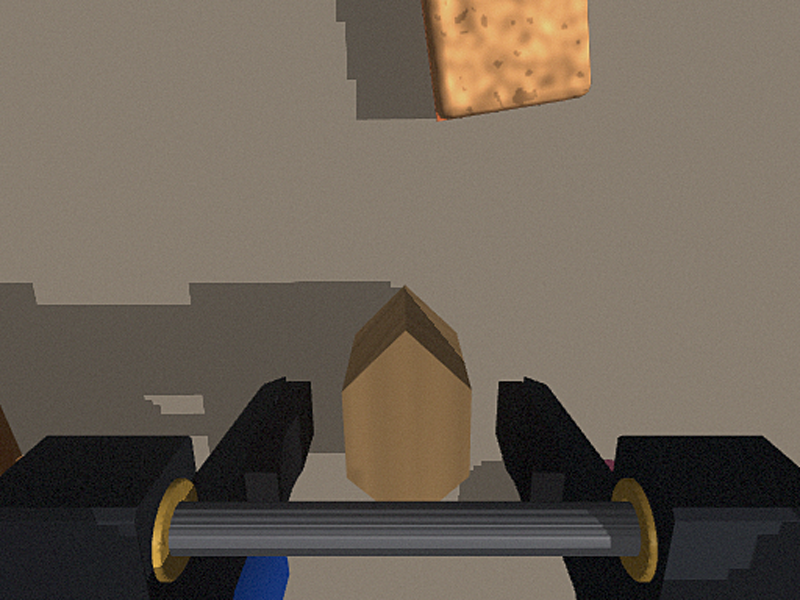

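Request:
play_rows(increments=[[0.65,0,0,5,0,0,0],[0.65,0,0,5,0,0,0],[0.65,0,0,0,0,0,0],[0,0,0,0,0,0,0],[0,0,0,0,0,0,0],[0,0,0,0,0,0,0],[0,0,0,0,0,0,0],[0,0,0,0,0,0,0]], grip_force=25)

```text
clock: 51.7
tool_pos: [0.5595, -0.0888, -0.0108]
eef_rot: [0.705, 0.71, -0.0, -0.002]
contact_force: [-1.1, 0.7, -0.2]
opening: 0.405
```

Request:
play_rows(increments=[[0,0,0,0,0,0,0],[0,0,0,-5,0,0,0],[0,0,0,-12,0,0,0],[0,0,0,-25,0,0,0],[0,0,0,-30,0,0,0],[0,0,0,-25,0,0,0],[0,0,0,-12,0,0,0],[0,0,0,0,0,0,0]])

```text
clock: 52.7
tool_pos: [0.5597, -0.0885, 0.1048]
eef_rot: [0.704, 0.71, 0.0, -0.001]
contact_force: [-0.4, 0.4, -1.4]
opening: 0.407
```

```bash
python3 w.py w31; python3 - <<'E'
from h import *
plan(.4585,-.3075,.1,1.74,(.5,1,1,1,1,1,.5,0))
E
```

```text
[-18.  -9.   0.] [-0.   -0.   -0.01] ; [-36. -18.   1.] [-0.   -0.   -0.03] ; [-36. -19.   1.] [-0.   -0.   -0.03] ; [-35. -20.   1.] [-0.   -0.   -0.03] ; [-35. -20.   1.] [-0.   -0.   -0.03] ; [-34. -21.   1.] [-0.   -0.   -0.03] ; [-17. -11.   0.] [-0.   -0.   -0.01] ; [0. 0. 0.] [-0. -0. -0.] ; 
yaw 1.579->1.740 pos [ 0.5594 -0.0886  0.1042]
```

View pics/w31.png

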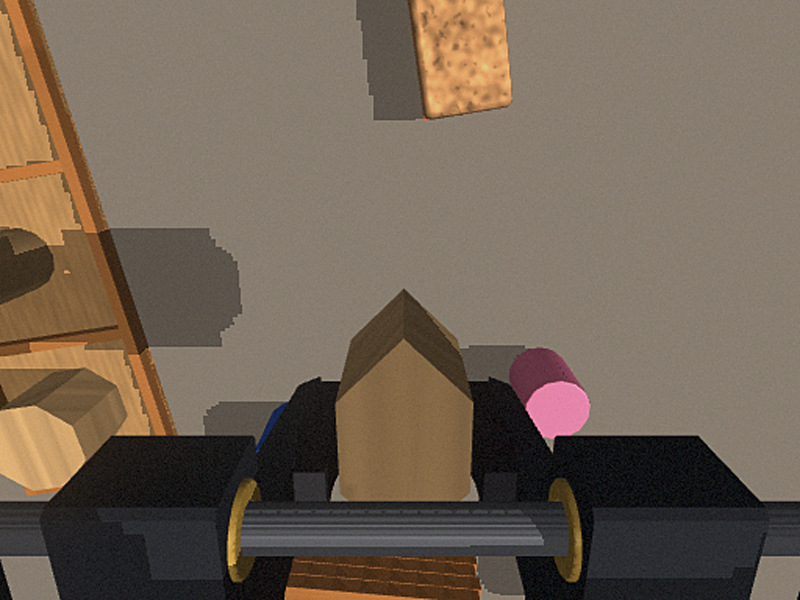

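Request:
play_rows(increments=[[0,-18,-9,0,0,0,-0.01],[0,-36,-18,0,0,0,-0.03],[0,-36,-19,0,0,0,-0.03],[0,-35,-20,0,0,0,-0.03],[0,-35,-20,0,0,0,-0.03],[0,-27,-16,0,0,0,-0.03],[0,-8,-4,0,0,0,0],[0,0,0,0,0,0,0]])

```text
clock: 53.75
tool_pos: [0.4618, -0.295, 0.0953]
eef_rot: [0.642, 0.766, -0.002, -0.008]
contact_force: [0.1, 0.3, -0.9]
opening: 0.406
```

```bash
python3 - <<'E'
from h import *
go(.4585,-.3075,.08,1.74)
E
```

```text
clk 53.75 pos [ 0.4618 -0.295   0.0953] yaw 1.746->1.740 open 0.406 F [ 0.1  0.3 -0.9] | shift tool mm [-11.9  -5.2  15.3] turn [-0.013 -0.01   0.006] q7 1.21
```

Request:
play_rows(increments=[[0,-6,-2,0,-0.01,-0.01,0.01],[0,-5,-2,4,0,0,0],[0,0,0,8,0,0,0],[0,0,0,3,0,0,0],[0,0,0,0,0,0,0],[0,0,0,0,0,0,0],[0,0,0,0,0,0,0],[0,0,0,0,0,0,0]])

```text
clock: 54.75
tool_pos: [0.4619, -0.3027, 0.0796]
eef_rot: [0.644, 0.765, 0.0, -0.0]
contact_force: [-0.3, 0.3, -0.2]
opening: 0.409
```

```bash
python3 w.py w32; python3 - <<'E'
from h import *
go(.4585,-.3075,-.008,1.74); print(r.get_state()['q'].round(2))
E
```

```text
clk 54.80 pos [ 0.462  -0.3027  0.0796] yaw 1.742->1.740 open 0.408 F [ 0.  -0.3 -1.2] | shift tool mm [-4.2 -4.2 87.6] turn [ 0.    -0.001  0.002] q7 1.19
[ 1.1   1.06 -1.15  1.87  1.14  1.07  1.19]
```

View pics/w32.png

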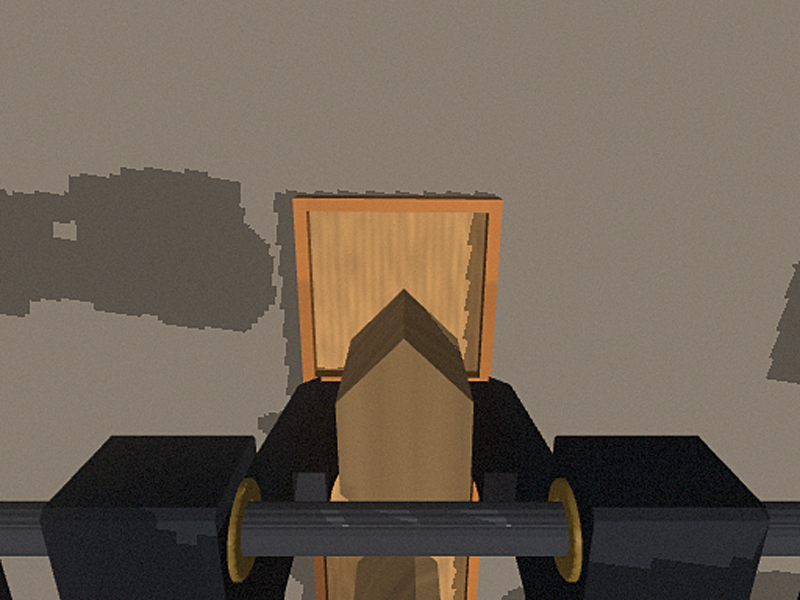

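```bash
python3 - <<'E'
from u import *
c=L('w32')
w=ray(c,u([(294,198),(501,199)]),.012); print(w)
f=fit(np.array([[-.138,-.048],[-.138,.048]]),w);x,y,a=f[0];print(f); print(x-.09*np.cos(a),y-.09*np.sin(a))
for z in(.138,.142): print(ray(c,u([(404,340),(337,403),(473,402)]),z), fit(hexm[[3,4,2]],ray(c,u([(404,340),(337,403),(473,402)]),z)))
E
```

```text
[[ 0.4195111  -0.36257003]
 [ 0.40372825 -0.26923931]]
(array([ 0.54768781, -0.29289463,  0.16752183]), np.float64(0.0004752450669577112))
0.4589477208506231 -0.3079011756773634
[[ 0.42898763 -0.3098849 ]
 [ 0.44883493 -0.32364866]
 [ 0.44266093 -0.28978684]] (array([ 0.45983105, -0.30415466,  0.18194227]), np.float64(0.0005548812010134422))
[[ 0.42737298 -0.31016568]
 [ 0.44655661 -0.3234692 ]
 [ 0.44058906 -0.29073968]] (array([ 0.45784276, -0.30450604,  0.18194274]), np.float64(0.000936486397008978))
```

Request:
play_rows(increments=[[0,-2,-1,3,0,0,0],[0,-2,0,12,0,0,0],[0,0,0,20,0,0,0],[0,0,0,20,0,0,0],[0,0,0,14,0,0,0],[0,0,0,8,0,0,0],[0,0,0,2,0,0,0],[0,0,0,0,0,0,0]])

```text
clock: 55.8
tool_pos: [0.4614, -0.308, -0.0045]
eef_rot: [0.645, 0.765, 0.0, -0.0]
contact_force: [0.0, -0.1, -1.1]
opening: 0.403
```

```bash
python3 w.py w33; python3 - <<'E'
from h import *
go(.4600,-.3075,-.008,1.74); print(r.get_state()['q'].round(2))
E
```

```text
clk 55.85 pos [ 0.4614 -0.3081 -0.0043] yaw 1.741->1.740 open 0.408 F [-0.8  0.4 -0.6] | shift tool mm [ 0.8 -1.3  3.7] turn [-0.    -0.001  0.001] q7 1.11
[ 1.07  1.18 -1.06  1.88  1.3   0.99  1.11]
```

View pics/w33.png

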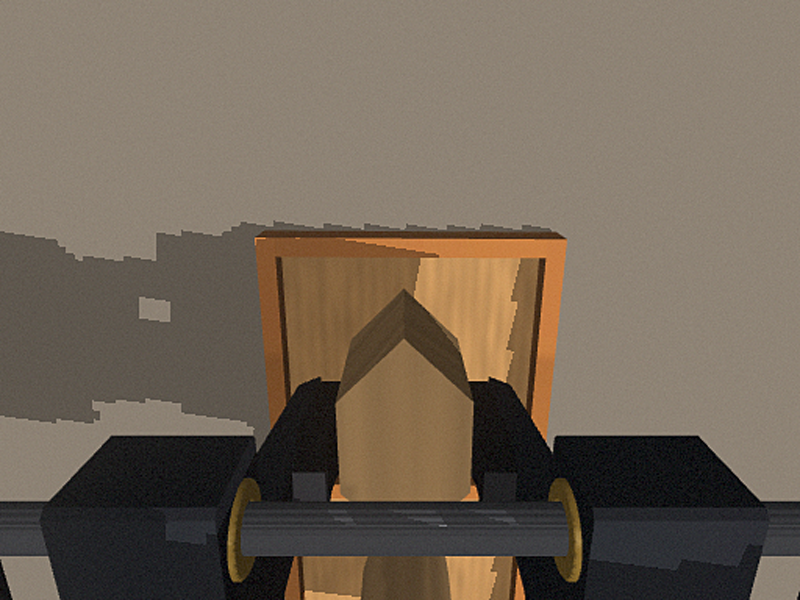

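Request:
play_rows(increments=[[0,0,-1,1.7,0,0,0],[0,0,0,1.3,0,0,0],[0,0,0,0.8,0,0,0],[0,0,0,0.7,0,0,0],[0,0,0,0.4,0,0,0],[0,0,0,0,0,0,0],[0,0,0,0,0,0,0],[0,0,0,0,0,0,0]])

```text
clock: 56.85
tool_pos: [0.4612, -0.3085, -0.0067]
eef_rot: [0.644, 0.765, -0.0, 0.001]
contact_force: [-1.0, -0.0, 1.2]
opening: 0.406
```

```bash
python3 - <<'E'
from h import *
go(.4600,-.3075,-.008,1.74)
E
```

```text
clk 56.85 pos [ 0.4612 -0.3085 -0.0067] yaw 1.741->1.740 open 0.406 F [-1.  -0.   1.2] | shift tool mm [ 1.2 -1.   1.2] turn [0.001 0.002 0.001] q7 1.10
```

Request:
play_rows(increments=[[0.5,0,0,0,0,0,0],[0.55,0,0,0,0,0,0],[0.57,0,0,0,0,0,0],[0.57,0,0,-6,0,0,0],[0.57,0,0,-20,0,0,0],[0.57,0,0,-30,0,0,0],[0.57,0,0,-40,0,0,0],[0.57,0,0,-30,0,0,0]])

```text
clock: 57.85
tool_pos: [0.46, -0.3076, 0.1215]
eef_rot: [0.644, 0.765, -0.0, -0.001]
contact_force: [0.6, -0.1, -0.0]
opening: 0.567
```

Request:
play_rows(increments=[[0.57,0,-20,-30,0,0,0],[0.57,0,-20,-10,0,0,0],[0.57,0,0,0,0,0,0],[0.57,0,0,0,0,0,0],[0.57,0,0,0,0,0,0],[0.57,0,0,0,0,0,0],[0.57,0,0,0,0,0,0],[0.57,0,0,0,0,0,0]])

```text
clock: 58.85
tool_pos: [0.4234, -0.3129, 0.1649]
eef_rot: [0.643, 0.766, 0.002, 0.001]
contact_force: [0.1, -0.1, 0.0]
opening: 0.567
```

```bash
python3 w.py w34; python3 - <<'E'
from h import *
for n in('top','scene'):
    im=r.snapshot(n); cv2.imwrite('pics/%sF.png'%n,cv2.resize(im[:,:,::-1],(800,600),interpolation=cv2.INTER_CUBIC))
E
```

```text
(no output)
```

View pics/w34.png

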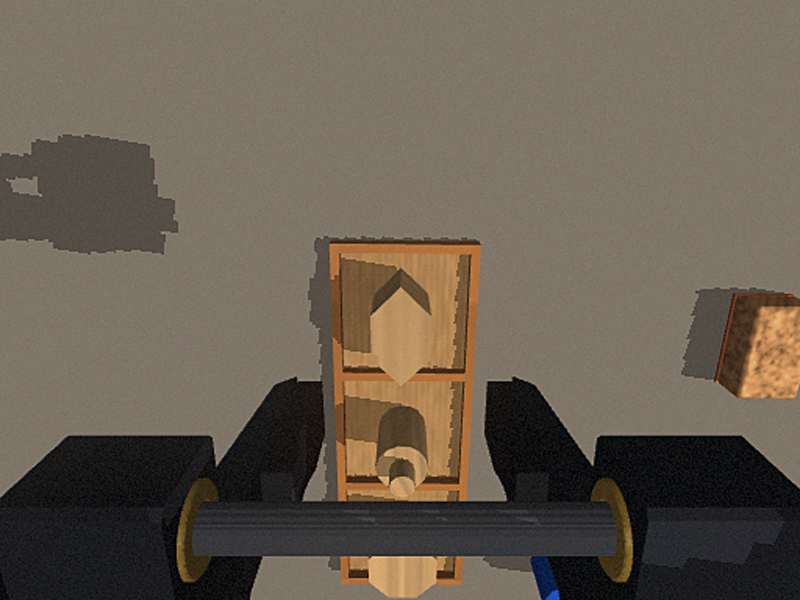

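View pics/topF.png

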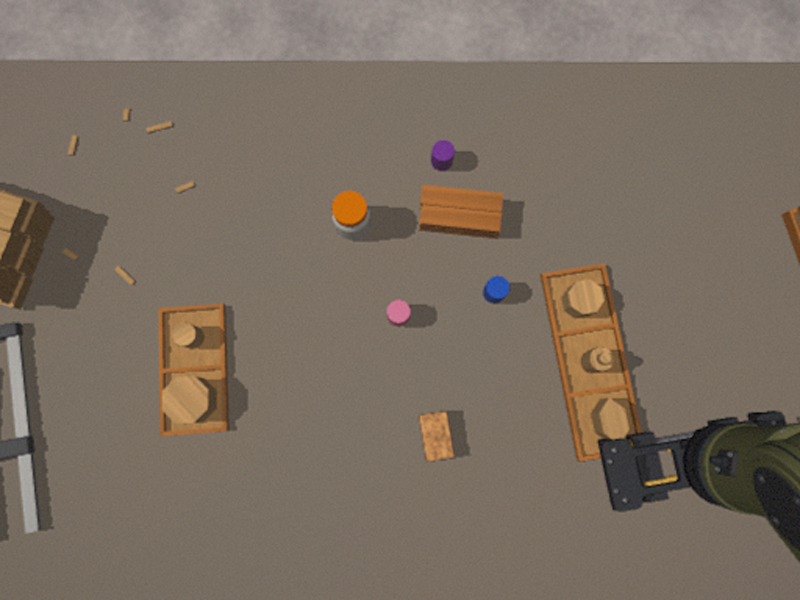

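View pics/sceneF.png

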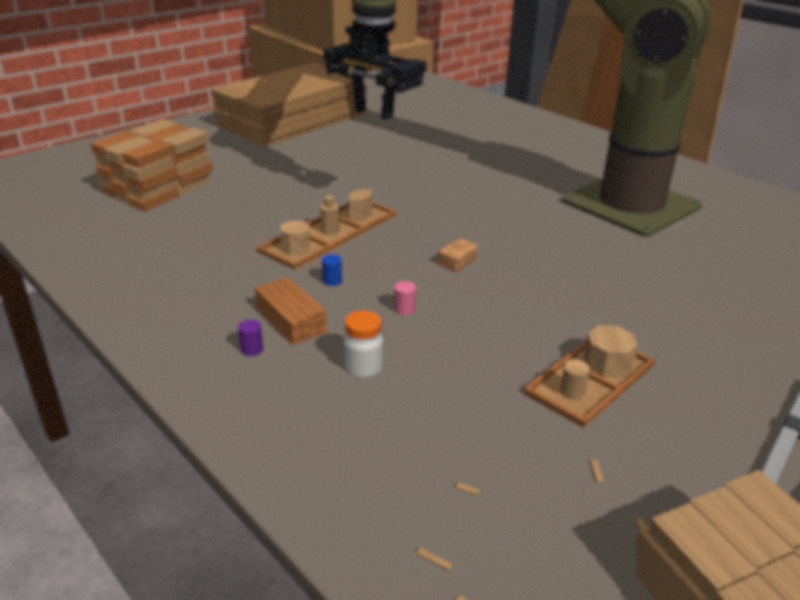

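```bash
python3 - <<'E'
from u import *
c=L('w34')
p=[(401,288),(371,320),(371,353),(402,385),(431,353),(431,318)]
f,e=fit(hexm[[3,2,1,0,5,4]],ray(c,u(p),.048)); f2,e2=fit(hexm[[3,4,5,0,1,2]],ray(c,u(p),.048)); 
if e2<e: f,e=f2,e2
T=np.array([.5475,-.2928]);a=.168
R=np.array([[np.cos(a),-np.sin(a)],[np.sin(a),np.cos(a)]])
print(f,e,'in tray mm',(R.T@(f[:2]-T)*1000).round(1)); print('base tip in tray',(R.T@(ray(c,u([(401,268)]),.004)[0]-T)*1000).round(1))
print(r.get_state()['contact_force'],r.get_state()['clock'])
E
```

```text
[ 0.45998456 -0.30964997  0.18495571] 0.0018499651687157255 in tray mm [-89.1  -2. ]
base tip in tray [-120.    -2.5]
[-0.8644778  -0.34546882  0.11347075] 59.0
```

The pointed block is upright. Its top is centred at x = -89 mm and its base tip is at -120 mm, where -121 mm is expected. I'm handing in.

```bash
python3 -c "
from plant import r
print(r.finish_job())"
```

```text
the job is handed in; nothing more can be done
None
```

Both kits are made up and the job was handed in at 59 s; no verdict was reported.

- **Two-cell tray:** the large octagonal block is in the near cell and the foot in the far cell.
- **Three-cell tray:** the small octagonal block is in the far cell, the leg in the middle and the pointed block in the near cell.
- **Final checks:** the last top, scene and wrist pictures show each part upright in its own cell. The pointed block measured within about 2 mm of its cell centre, and its base and top agree. The cork block, glue pot, laths and coloured look-alikes show no visible movement.

Three things disagreed or were weaker than I would like:

- **Reported tool height:** it read about 31 mm too low against the cameras, so my first grasp of the large block closed in the air above it without touching it. I corrected for that afterwards and all the placings agree with it.
- **Joint 6 limit:** during the large-block grasp, joint 6 sat at its lower limit of 0.04 rad, with the tool tilted about 0.02 rad.
- **Touch-down force:** only the pointed block gave a visible contact reading, about 2 N. For the others I lowered to the height worked out from the grasp, so they were let go within about 1 mm of the tray floor.

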